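# Pile up the packing offcuts and set the tally

### The arm

A 6-joint arm with a two-finger parallel gripper is mounted at the origin on the work surface. World frame = base frame: x ahead of the robot, y to its left, z up, the work surface at z = 0. Lengths are in m, angles in rad, forces in N, time in s.
With the tool pointing down it reaches from about 0.25 to 0.725 m from the base axis. Payload 4 kg.
Tool frame: the origin (TCP) lies at the very end of the fingers, on their centre line; the grasp point (between the pads) lies 19 mm behind it; z points along the fingers, y is the line along which they close (so a half turn about z gives the same grasp; the last joint's range is limited). The gripper opens to 85 mm and grips with 20 to 120 N. Pads are 22 mm wide; open, the fingers measure 114 mm over their backs; the gripper's body (76 mm by 85 mm) begins 54 mm behind the grasp point. The pads swing forward as they close: fully open they stand 13 mm farther back than shut.
Start: joints at [1.32, 0.241, 0.005, 1.335, 0, 1.571], TCP at [0.124, 0.484, 0.231] pointing down, gripper open.
Joint ranges: [-2.72, 2.72], [-1.05, 1.87], [-1.09, 1.28], [-1.99, 2.15], [-1.42, 1.44], [-3.14, 3.14]. Speed limits (rad/s): [2.79, 2.79, 3.14, 3.14, 3.14, 3.14].

### API

Orientations are given as a unit quaternion [x, y, z, w].
In Python, from workcell import bot, vision, workorder, boxes_of gives the robot as it stands.
- The arm moves only by the tool send_rows, never from a script. Its argument "motion" is text: rows parted by semicolons, each of 5 numbers parted by spaces: the closure, from -1 (fully open) to 1 (shut), so that 0 is half open, then the shift along the tool's x, y, z in cm, then the turn about the tool's z in rad. In form: claw x y z twist; .... A call has 1 to 5 rows; each row is the pose to reach, as a shift and turn from the pose commanded when the call began, along the tool's axes at that moment; what a row does not reach only later rows make up. A row lasts 1/10 s, in which the tool goes at most 50 mm and 8.59 degrees, less where a joint would pass 70% of its speed; a pose out of reach is approached as far as the arm can. A call with a gripper value outside its range is refused whole. The fingers move at their own pace and stop on an object; the grip force is fixed at half the most. Time passes only in rows, so rows that repeat a pose let the fingers close. It gives the time, the measured TCP pose, the force, the opening and the grip force at its end, in the units of the state.
- bot.get_obs(): the state, without advancing time (a new reading comes with each control period).
- vision.camera(name): name is "scene" or "top" or "wrist"; returns the picture (400x640x3 uint8, red, green, blue); there is no depth.
- vision.camera_model(name): a dict with "fov_y" (degrees; the focal length in pixels is half the picture's height over the tangent of half this angle, whatever the lens; pixels are square), "cx", "cy" (the principal point, pixels), "world_from_camera" (4x4, takes a point from camera to world coordinates); the wrist camera has in their place "hand_eye" (4x4, takes a point from camera to tool coordinates, whose origin is the TCP and whose axes are the flange's). Camera axes: x right, y down, z forward; pixel columns grow to the right and rows downward; lengths in m; the calibration is good to about 2 mm. A picture is of the moment at which its call begins: read the wrist's pose just before it. camera_model takes no time and is no camera call.
- workorder.job_done(): hands the job in; it is judged then, once.
Trained networks look in the newest picture that a camera, given by its name, has taken for a name from the list of things; names that differ only in an ending like _2 or _b are one class to them, and where a whole thing is asked for, a point or a joint stands for the part that bears it (a point fixed in the world has none). Each returns a list of dicts, best first, with "conf" (0 to 1); they miss things now and then, are a little off and sometimes report something else, mostly with a low value. They report only what shows in the picture. A call takes as long as a camera call.
- boxes_of(camera, target): "rect" ([centre column, centre row, width, height] in pixels, round what is visible of it).
The state is a dict: "clock": time; "joint_pos": joint angles; "joint_vel": joint speeds; "tau": joint torques, N m; "eef_pos": TCP position; "tool_rot": TCP orientation; "ft_force": force on the tool from outside, world axes, zero at the start; "ft_torque": the same for the moment, N m; "grip_width": finger opening in m; "grasp_force": force on a finger pad.
Only numpy, scipy, OpenCV 4.12 (cv2) and the standard library are available. Lean on these libraries where they do the work, as an engineer would, in place of code of your own. Each camera call takes 0.05 s, during which the arm holds its last target. There are 200 camera calls.

### The job

First clear the packing plate by putting the steel bolt that lies on it into the empty bay of the blue tray. Then stack all the packing offcuts on the table (there are three to five: step, cradle, skew, ell, chock) one on top of another in a single level, free-standing pile over the middle of the plate, each the same way up as it lies now, finding for each a place where it rests stably, with the red ridged chock on top. When the pile stands, set the tally dial to the number of pieces in it, one click for each from the red zero mark. Tidy up by putting the brass-coloured bolt from the table into the same bay; leave everything else where it is.

Things in the scene. Friction and masses are not known exactly. Their poses are not given: they have to be found in the camera images.
- plate: fixed low packing plate, green with a black rubber top, 130 x 90 mm (x, y), its top 18 mm above the table; origin at the middle of its underside, on the table. The bolt starts lying on it; the pile is built on it.
- bolt: loose steel stud bolt with a hex head and nut near its ends, 110 mm long, shank 20 mm across, head and nut 32 mm across flats, so it lies level; origin on the shank's axis at its middle, x along the shank. The bare shank between head and nut is 71 mm long. About 0.32 kg.
- stud: loose brass-coloured bolt of the same shape, size, weight and origin as the steel one; starts lying on the table.
- tray: fixed blue bolt tray, 160 x 200 mm (x, y), walls 35 mm high, 5 mm thick, floor 5 mm; a divider along its x splits it in a narrow bay on the -y side that already holds a dark bolt, and a wide empty bay on the +y side. Origin at the middle of its underside.
- tray_bay (a point): centre of the floor of the tray's empty bay, which is 150 mm (x) by 145 mm (y); axes as the tray's.
- step: pale wood offcut, flat underneath: slab 124 x 56 x 20 mm with a 62 x 56 mm step, 16 mm higher, on its -x half (step top 36 mm above its underside, centred at x = -31 mm). Centre of mass at x = -9 mm. What lies on it rests on the step alone. About 0.3 kg; always present. It starts lying on the table this way up, origin at the middle of its underside, z up, x along its length.
- cradle: dark wood offcut, flat underneath: slab 120 x 54 x 22 mm with a cheek 30 x 54 mm, 14 mm higher, across each end (cheek tops 36 mm above its underside, centred at x = +-45 mm); a piece laid lengthwise on it bridges both cheeks. Centre of mass at its middle. About 0.34 kg; may be absent. It starts lying on the table this way up, origin at the middle of its underside, z up, x along its length.
- skew: blue offcut, flat underneath: slab 116 x 58 x 20 mm with a boss 50 x 36 mm, 16 mm higher, turned 0.35 rad, centred at x = +22 mm (boss top 36 mm above its underside). Centre of mass at x = +4 mm. What lies on it rests on the boss alone. About 0.3 kg; may be absent. It starts lying on the table this way up, origin at the middle of its underside, z up, x along its length.
- ell: mid-brown L-shaped offcut, 34 mm high with flat top and underside: 124 x 56 mm with the corner x > 8 mm, y > 2 mm missing. Centre of mass at x = -9, y = -4 mm. About 0.33 kg; may be absent. It starts lying on the table this way up, origin at the middle of its underside, z up, x along its length.
- chock: red ridged chock, flat underneath: base 110 x 56 x 22 mm with a sharp roof ridge along x, 43 mm above its underside: nothing can stand on it. Centre of mass at x = 0, y = 0. About 0.3 kg; always present. It starts lying on the table this way up, origin at the middle of its underside, z up, x along its length.
- dial (a joint): black bar dial on the tally box, rad: 0 when its yellow line points to the red zero mark, growing clockwise seen from above; a click stop every 0.5236 rad (30 degrees), at the red mark (0) and the nine black marks after it (1 to 9). The stops draw it in from either side and hold about 0.05 N m. It starts somewhere about mark 6 to 9 and may be turned either way.
- dial_grip (a point): on the dial's axis, 73 mm above the table, at the height to grip its bar (64 mm long, 18 mm thick, bar top 12 mm above this point, bar foot 22 mm below); x along the bar towards the yellow line's end, turning with the dial.
- tally: fixed grey tally box 130 x 130 x 40 mm under the dial; origin at the middle of its underside; the red zero mark lies in its +x direction from the dial's axis.
- grease: bystander: yellow grease tin, 66 mm wide, 75 mm high; leave it alone.
- gasket: bystander: black rubber ring, 110 mm wide, 14 mm thick; leave it alone.
- coupling: bystander: dark steel coupling sleeve, 114 mm wide, 90 mm high; leave it alone.
- wrench: bystander: steel wrench; leave it alone.
- carton: bystander: cardboard carton 100 x 80 x 80 mm; leave it alone.
- roll: bystander: brown cardboard roll, 100 mm wide, 50 mm high; leave it alone.

How it is judged:
On the way, in this order (a step that is already met when the one before it is completed fails the run):
1. the bolt is in the empty bay of the tray (x of bolt in the frame of tray_bay between -0.075 and 0.075 m and y of bolt in the frame of tray_bay between -0.0725 and 0.0725 m and z of bolt in the frame of tray_bay below 0.05 m and contact force between bolt and the fingers below 0.2 N and linear speed of bolt below 0.05 m/s), for 0.2 s.
2. all pieces stand in one level pile on the plate, the chock on top, and are let go (horizontal distance between each of step, cradle, skew, ell, chock and plate below 0.055 m and angle between each of step, cradle, skew, ell, chock's own z axis and vertical below 0.14 rad and z of each of step, cradle, skew, ell, chock in the frame of plate above 0.012 m and linear speed of each of step, cradle, skew, ell, chock below 0.03 m/s and contact force between each of step, cradle, skew, ell, chock and the fingers below 0.2 N and (z of cradle in the frame of step above 0.025 m or z of cradle in the frame of step below -0.025 m) and (z of skew in the frame of step above 0.025 m or z of skew in the frame of step below -0.025 m) and (z of ell in the frame of step above 0.025 m or z of ell in the frame of step below -0.025 m) and z of chock in the frame of step above 0.025 m and (z of skew in the frame of cradle above 0.025 m or z of skew in the frame of cradle below -0.025 m) and (z of ell in the frame of cradle above 0.025 m or z of ell in the frame of cradle below -0.025 m) and z of chock in the frame of cradle above 0.025 m and (z of ell in the frame of skew above 0.025 m or z of ell in the frame of skew below -0.025 m) and z of chock in the frame of skew above 0.025 m and z of chock in the frame of ell above 0.025 m), for 0.3 s.
3. the dial stands at the number of pieces (value of joint dial between 1.411 and 2.778 rad and (height (world z) of cradle above -9 m or value of joint dial below 2.254 rad) and (height (world z) of skew above -9 m or value of joint dial below 2.254 rad) and (height (world z) of ell above -9 m or value of joint dial below 2.254 rad) and (height (world z) of any of cradle, skew above -9 m or value of joint dial below 1.731 rad) and (height (world z) of any of cradle, ell above -9 m or value of joint dial below 1.731 rad) and (height (world z) of any of skew, ell above -9 m or value of joint dial below 1.731 rad) and (value of joint dial above 1.934 rad or (height (world z) of cradle below -9 m and value of joint dial above 1.411 rad) or (height (world z) of skew below -9 m and value of joint dial above 1.411 rad)) and (value of joint dial above 1.934 rad or (height (world z) of cradle below -9 m and value of joint dial above 1.411 rad) or (height (world z) of ell below -9 m and value of joint dial above 1.411 rad)) and (value of joint dial above 1.934 rad or (height (world z) of skew below -9 m and value of joint dial above 1.411 rad) or (height (world z) of ell below -9 m and value of joint dial above 1.411 rad)) and (value of joint dial above 2.458 rad or (height (world z) of cradle below -9 m and value of joint dial above 1.411 rad) or (height (world z) of skew below -9 m and value of joint dial above 1.411 rad) or (height (world z) of ell below -9 m and value of joint dial above 1.411 rad)) and (value of joint dial below 1.731 rad or value of joint dial above 1.934 rad) and (value of joint dial below 2.254 rad or value of joint dial above 2.458 rad) and velocity of joint dial between -0.1 and 0.1 rad/s), for 0.2 s.
At the end, for the whole second after the job is handed in: Both bolts in the tray's wide bay; all pieces in one pile on the plate, undersides 25 mm or more apart in height, chock highest, each right way up within 8 degrees, origin within 55 mm of the plate's centre seen from above, at rest; dial at rest within 0.16 rad of the click numbered as the pieces (all of step 1 and all of step 2 and all of step 3 and x of stud in the frame of tray_bay between -0.075 and 0.075 m and y of stud in the frame of tray_bay between -0.0725 and 0.0725 m and z of stud in the frame of tray_bay below 0.05 m and contact force between stud and the fingers below 0.2 N and linear speed of stud below 0.05 m/s); the robot touches nothing.
It fails at once if a bystander is moved by more than 4 cm (distance of any of grease, gasket, coupling, wrench, carton, roll from where it was at the start of the episode above 0.04 m).
Of cradle, skew, ell only 1 to 3 are there at a start; the rules pass over those that are not, and their reading is None.
At some moment in a run one of bolt, stud may be knocked a few centimetres aside while the robot is not near it.
It also fails if it takes over 210 s, if anything falls off the work surface, if the arm or the gripper's body presses on something with over 40 N, if the wrist force passes 120 N, or if a joint passes its speed limit or range.

## Working session

There is one attempt and no reset: what is moved stays moved. The work goes in short steps, Python scripts to look and compute and a tool call to move; the robot and the scene stay as the last step left them, time stands still between calls to the robot, and variables do not carry over. Pictures are saved under pics/ and viewed, at most 14 in all, crops included, and the job is handed in when it is done.

Besides the shell and the picture viewer there is one more tool, called after "Request:" as a command line: name --argument value ..., lists and objects as JSON in quotes. send_rows: Moves the arm, as the interface text tells. Its arguments: {"type":"object","properties":{"motion":{"type":"string"}},"required":["motion"]}

```bash
ls; mkdir -p pics; python3 - <<'E'
from workcell import bot, vision, workorder, boxes_of
import cv2,numpy as np
np.set_printoptions(precision=4,suppress=True)
for n in ["scene","top"]:
    im=vision.camera(n); cv2.imwrite(f"pics/{n}0.png",im[:,:,::-1]); m=vision.camera_model(n); print(n,m)
    for t in (["plate","bolt","stud","tray","step","cradle","skew","ell","chock","dial","tally"] if n=="top" else []):
        print(t,[(np.round(d['rect']).astype(int).tolist(),round(d['conf'],2)) for d in boxes_of(n,t)[:3]])
print(vision.camera_model("wrist"))
print(bot.get_obs())
E
```

```text
pics
scene {'fov_y': 53.15089893303738, 'cx': 314.9610579273311, 'cy': 201.77331990692366, 'world_from_camera': array([[ 0.2019,  0.6733, -0.7113,  1.3686],
       [ 0.9792, -0.125 ,  0.1597, -0.1922],
       [ 0.0187, -0.7287, -0.6845,  0.8398],
       [ 0.    ,  0.    ,  0.    ,  1.    ]])}
top {'fov_y': 47.63975065491714, 'cx': 330.7821410944103, 'cy': 199.25233497423093, 'world_from_camera': array([[-0.0063, -0.9952,  0.0973,  0.4294],
       [-1.    ,  0.0063, -0.0006, -0.0118],
       [-0.0001, -0.0973, -0.9953,  1.563 ],
       [ 0.    ,  0.    ,  0.    ,  1.    ]])}
plate [([328, 236, 32, 43], 0.86), ([397, 260, 23, 26], 0.68)]
bolt [([331, 239, 18, 33], 0.82)]
stud [([452, 217, 17, 29], 0.47)]
tray [([256, 257, 64, 54], 0.91)]
step [([300, 180, 24, 37], 0.65)]
cradle []
skew [([355, 186, 19, 31], 0.58)]
ell [([199, 219, 22, 38], 0.66)]
chock [([252, 199, 17, 34], 0.8), ([451, 219, 18, 29], 0.71), ([374, 142, 9, 51], 0.53)]
dial [([399, 261, 22, 22], 0.8), ([318, 145, 38, 32], 0.45)]
tally [([397, 261, 46, 51], 0.77), ([355, 185, 20, 35], 0.67)]
{'fov_y': 65.96233458435384, 'cx': 321.9230713630372, 'cy': 194.08032697410871, 'hand_eye': array([[ 0.    , -0.9479, -0.3184,  0.082 ],
       [ 1.    ,  0.0001, -0.0003, -0.0005],
       [ 0.0004, -0.3184,  0.9479, -0.1434],
       [ 0.    ,  0.    ,  0.    ,  1.    ]])}
{'clock': 0.65, 'joint_pos': array([1.32  , 0.2406, 0.005 , 1.3352, 0.    , 1.5708]), 'joint_vel': array([-0.0005, -0.0005, -0.0003, -0.0006,  0.0007, -0.0011]), 'tau': array([ -0.0003, -37.2026,  25.2612,   0.0011,  -0.0002,  -0.    ]), 'eef_pos': array([0.1241, 0.4843, 0.2313]), 'tool_rot': array([ 0.1251,  0.9921, -0.    , -0.    ]), 'ft_force': array([ 0.5706, -0.1723, -0.2515]), 'ft_torque': array([ 0.0354,  0.0061, -0.0048]), 'grasp_force': 0.0, 'grip_width': 0.08556027904741959}
```

```bash
python3 - <<'E'
import cv2
a=cv2.imread("pics/top0.png"); c=a[110:310,160:490]; cv2.imwrite("pics/top0c.png",cv2.resize(c,None,fx=2.42,fy=2.42,interpolation=cv2.INTER_CUBIC))
E
```

```text
(no output)
```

View pics/top0c.png

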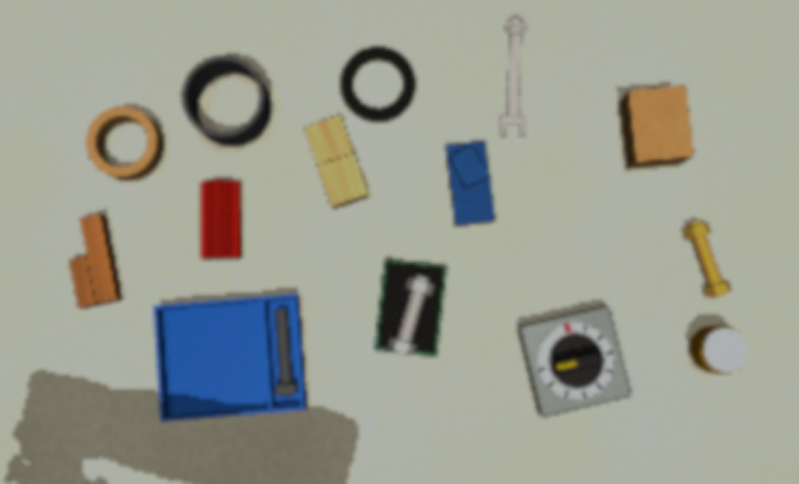

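View pics/scene0.png

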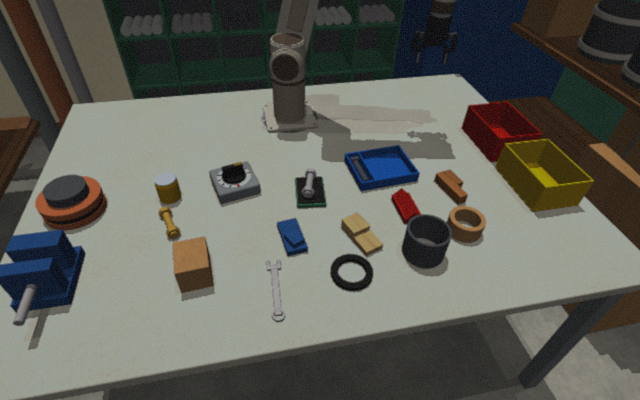

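The top crop shows step (335,160), skew (470,183), ell (95,258) and chock (220,218), with no cradle, so there are four pieces. The bolt is on the plate at (412,315), the stud is at (706,257), and the dial points about to mark 9. In the scene picture, the step's raised half is at its -x,-y end.

```bash
cat > lib.py <<'E'
import numpy as np,cv2
from scipy.optimize import minimize
from scipy.spatial.transform import Rotation as R
np.set_printoptions(precision=4,suppress=True)
def box(cx,cy,lx,ly,z0,z1,a=0):
    c,s=np.cos(a),np.sin(a)
    return [(cx+c*u*lx/2-s*v*ly/2,cy+s*u*lx/2+c*v*ly/2,z) for u in(-1,1) for v in(-1,1) for z in(z0,z1)]
def hexa(x0,x1): # hex prism along x, flat down
    return [(x,18.5*np.cos(t),18.5*np.sin(t)) for x in(x0,x1) for t in np.arange(6)*np.pi/3]
boltp=[hexa(-55,-35.5),hexa(35.5,55),[(x,10*np.cos(t),10*np.sin(t)) for x in(-36,36) for t in np.arange(12)*np.pi/6]]
M={'step':[box(0,0,124,56,0,20),box(-31,0,62,56,0,36)],
'skew':[box(0,0,116,58,0,20),box(22,0,50,36,0,36,.35)],
'ell':[box(-27,0,70,56,0,34),box(0,-13,124,30,0,34)],
'chock':[box(0,0,110,56,0,22)+[(-55,0,43),(55,0,43)]],
'plate':[box(0,0,130,90,0,18)],'tray':[box(0,0,160,200,0,35)],'tally':[box(0,0,130,130,0,40)],
'stud':boltp,'bolt':boltp}
M['cradle']=[box(0,0,120,54,0,22),box(45,0,30,54,0,36),box(-45,0,30,54,0,36)]
Z0={'stud':.016,'bolt':.034}
def cam(name,obs=None):
    from workcell import vision
    m=vision.camera_model(name)
    if name=='wrist':
        T=np.eye(4);T[:3,:3]=R.from_quat(obs['tool_rot']).as_matrix();T[:3,3]=obs['eef_pos'];T=T@m['hand_eye']
    else:T=m['world_from_camera']
    return dict(T=T,f=200/np.tan(np.radians(m['fov_y']/2)),cx=m['cx'],cy=m['cy'])
def proj(c,P):
    q=(np.asarray(P)-c['T'][:3,3])@c['T'][:3,:3]
    return np.c_[c['f']*q[:,0]/q[:,2]+c['cx'],c['f']*q[:,1]/q[:,2]+c['cy']]
def back(c,uv,z):
    d=c['T'][:3,:3]@np.array([(uv[0]-c['cx'])/c['f'],(uv[1]-c['cy'])/c['f'],1]);o=c['T'][:3,3]
    return o+d*(z-o[2])/d[2]
def render(c,name,p,z0,S=4):
    im=np.zeros((400*S,640*S),np.uint8);ca,sa=np.cos(p[2]),np.sin(p[2])
    for part in M[name]:
        v=np.array(part)/1000;w=np.c_[p[0]+ca*v[:,0]-sa*v[:,1],p[1]+sa*v[:,0]+ca*v[:,1],z0+v[:,2]]
        h=cv2.convexHull(((proj(c,w)+.5)*S*16-8).astype(np.int32));cv2.fillConvexPoly(im,h,255,shift=4)
    return cv2.resize(im,(640,400),interpolation=cv2.INTER_AREA)/255.
def mask(im,name):
    r,g,b=[cv2.GaussianBlur(im,(0,0),.7)[:,:,i].astype(int) for i in range(3)]
    if name=='skew' or name=='tray': m=(b-r>35)
    elif name=='chock': m=(r-g>60)&(abs(g-b)<40)
    elif name=='plate': m=(r<75)&(g<95)&(b<75)
    elif name=='tally': m=(abs(r-g)<200)
    else: m=(r-b>45)
    return m.astype(float)
def fit(c,im,name,p0,rect=None,z0=None,pad=6):
    z0=Z0.get(name,0) if z0 is None else z0
    m=mask(im,name);u,v=proj(c,[[p0[0],p0[1],z0+.01]])[0]
    if rect is not None:
        w=np.zeros_like(m);a,b_,ww,hh=rect;w[int(max(0,b_-hh/2-pad)):int(b_+hh/2+pad+1),int(max(0,a-ww/2-pad)):int(a+ww/2+pad+1)]=1
        m=m*w
    n,l,st,ce=cv2.connectedComponentsWithStats(m.astype(np.uint8)); k=1+np.argmax(st[1:,4]); m=(l==k).astype(np.uint8)
    cnt,_=cv2.findContours(m,cv2.RETR_EXTERNAL,cv2.CHAIN_APPROX_NONE); cv2.drawContours(m,cnt,-1,1,-1); m=m.astype(float)
    g=cv2.GaussianBlur(m,(0,0),1.2)
    cost=lambda q:np.abs(cv2.GaussianBlur(render(c,name,q*[.01,.01,.1],z0,2),(0,0),1.2)-g).sum()/m.sum()
    best=None
    for d in (0,.25,-.25):
        q0=np.array([p0[0]/.01,p0[1]/.01,(p0[2]+d)/.1])
        o=minimize(cost,q0,method='Nelder-Mead',options=dict(initial_simplex=q0+np.r_[[[0,0,0]],np.eye(3)],xatol=.01,fatol=1e-4,maxiter=150))
        if best is None or o.fun<best.fun:best=o
    return best.x*[.01,.01,.1],best.fun,m.sum()
E
cat > a.py <<'E'
from lib import *
im=cv2.imread("pics/top0.png")[:,:,::-1]
c=cam('top')
def P(x,y,z): return back(c,((x/2.42)+160,(y/2.42)+110),z)
rects={'step':[300,180,24,37],'skew':[355,186,19,31],'ell':[199,219,22,38],'chock':[252,199,17,34],'stud':[452,217,17,29],'plate':[328,236,32,43]}
yaw={'step':.4,'skew':.1,'ell':.1,'chock':0,'stud':.25,'plate':-.1}
for n,r in rects.items():
    p=back(c,r[:2],.015); q,e,a=fit(c,im,n,[p[0],p[1],yaw[n]],r,pad=3); print(n,p[:2],q,'err',round(e,3),a)
print('bolt',P(420,283,.034),P(403,343,.034))
print('dial',P(577,360,.085),'line end',P(556,367,.085))
print('tally', [P(x,y,.04)[:2] for x,y in((519,322),(606,304),(631,395),(542,416))])
print('tray outer', [P(x,y,.035)[:2] for x,y in((155,305),(298,290),(307,408),(161,420))])
E
python3 a.py
```

```text
step [0.6481 0.093 ] [0.6632 0.0978 0.3266] err 0.112 555.0
skew [ 0.6261 -0.0963] [ 0.6285 -0.0937  0.1174] err 0.16 523.0
ell [0.5158 0.4383] [0.522  0.4453 0.2526] err 0.2 514.0
chock [0.5833 0.2578] [0.5797 0.2659 0.0088] err 0.168 497.0
stud [ 0.5171 -0.4268] [ 0.5188 -0.4259  0.2949] err 0.132 244.0
plate [ 0.455  -0.0024] [ 0.4557 -0.0068 -0.1733] err 0.609 649.0
bolt [ 0.485  -0.0214  0.034 ] [0.4022 0.0027 0.034 ]
dial [ 0.379  -0.2303  0.085 ] line end [ 0.3699 -0.2021  0.085 ]
tally [array([ 0.4301, -0.1579]), array([ 0.4541, -0.2787]), array([ 0.3293, -0.3102]), array([ 0.3016, -0.1874])]
tray outer [array([0.4568, 0.347 ]), array([0.4764, 0.1484]), array([0.3141, 0.1354]), array([0.2991, 0.3361])]
```

Request:
send_rows --motion "-1 -14.6 -13.1 1 0;-1 -14.6 -13.1 1 0;-1 -14.6 -13.1 1 0;-1 -14.6 -13.1 1 0;-1 -14.6 -13.1 1 0"

```text
clock: 1.15
eef_pos: [0.2348, 0.3169, 0.2212]
tool_rot: [0.129, 0.992, -0.001, 0.0]
ft_force: [-0.1, 1.1, -0.2]
grip_width: 0.0854
grasp_force: 0.0
```

Request:
send_rows --motion "-1 -14.6 -13.1 1 0;-1 -14.6 -13.1 1 0;-1 -14.6 -13.1 1 0;-1 -14.6 -13.1 1 0;-1 -14.6 -13.1 1 0"

```text
clock: 1.65
eef_pos: [0.3444, 0.1544, 0.2113]
tool_rot: [0.13, 0.992, -0.0, 0.001]
ft_force: [-0.8, 0.6, -0.0]
grip_width: 0.0852
grasp_force: 0.0
```

Request:
send_rows --motion "-1 -14.6 -13.1 1 0;-1 -14.6 -13.1 1 0;-1 -14.6 -13.1 1 0;-1 -14.6 -13.1 1 0;-1 -14.6 -13.1 1 0"

```text
clock: 2.15
eef_pos: [0.4537, -0.0078, 0.2009]
tool_rot: [0.128, 0.992, -0.0, 0.001]
ft_force: [-0.1, 0.5, 0.9]
grip_width: 0.0855
grasp_force: 0.0
```

```bash
cat >> lib.py <<'E'
def grab(fn):
    from workcell import bot,vision
    o=bot.get_obs(); im=vision.camera('wrist'); cv2.imwrite(f'pics/{fn}.png',im[:,:,::-1]); np.save(f'pics/{fn}.npy',np.r_[o['eef_pos'],o['tool_rot']])
    return cam('wrist',o),im,o
def yawof(o): x=R.from_quat(o['tool_rot']).as_matrix()[:,0]; return np.arctan2(x[1],x[0])
def plan(o,tg):
    """tg: list of (x,y,z,yaw of tool x, mod pi or exact if 5th item). prints shift per waypoint, tool axes at each waypoint start"""
    p=np.array(o['eef_pos']);yw=yawof(o)
    for t in tg:
        d=np.array(t[:3])-p;dy=t[3]-yw;dy=(dy+np.pi/2)%np.pi-np.pi/2 if len(t)==4 else dy
        xh=np.array([np.cos(yw),np.sin(yw)]);yh=np.array([xh[1],-xh[0]])
        v=np.array([d[:2]@xh,d[:2]@yh,-d[2]])*100
        print('shift cm',np.round(v,2),'twist',round(-dy,3),'rows>=',round(max(np.linalg.norm(v)/5,abs(dy)/.15),1))
        p=np.array(t[:3]);yw+=dy
E
python3 - <<'E'
from lib import *
c,im,o=grab('w1'); print(o['eef_pos'],yawof(o),o['clock'],o['grip_width'])
E
```

```text
[ 0.4537 -0.0078  0.2009] 2.8853056309198544 2.15 0.08547369745267008
```

View pics/w1.png

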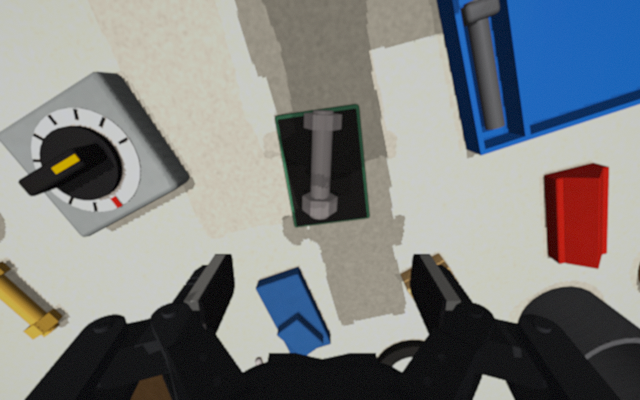

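The wrist picture shows the plate with corners near (276,116), (358,104), (369,216) and (295,227). The bolt lies on it from (322,112) to (320,217), and the dial line is at (65,163).

```bash
python3 - <<'E'
from lib import *
from workcell import bot
o=bot.get_obs(); c=cam('wrist',o)
pc=np.array([back(c,u,.018)[:2] for u in((276,116),(358,104),(369,216),(295,227))])
m=pc.mean(0); e=[np.linalg.norm(pc[i]-pc[(i+1)%4]) for i in range(4)]
v=(pc[2]+pc[3]-pc[0]-pc[1]); print('plate',m,e,np.arctan2(v[1],v[0]))
a,b=back(c,(322,112),.034)[:2],back(c,(320,214),.034)[:2]; v=b-a
print('bolt',(a+b)/2,np.linalg.norm(v),np.arctan2(v[1],v[0]))
by=np.arctan2(v[1],v[0]); B=(a+b)/2
print(yawof(o)); plan(o,[(B[0],B[1],.10,by),(B[0],B[1],.022,by),(B[0],B[1],.13,by),(.383,.266,.13,.1)])
print('tally/dial',back(c,(68,163),.085),'grip centre ~',back(c,(74,162),.085))
E
```

```text
plate [ 0.4515 -0.0032] [np.float64(0.0848042915191949), np.float64(0.12428812786994813), np.float64(0.08615847271765878), np.float64(0.1260283990722505)] -0.12103394683412456
bolt [ 0.4433 -0.0052] 0.1072436886455907 -0.2744481894674385
2.8872800131354035
shift cm [ 0.86 -0.16 10.09] twist 0.02 rows>= 2.0
shift cm [0.  0.  7.8] twist -0.0 rows>= 1.6
shift cm [  0.    0.  -10.8] twist -0.0 rows>= 2.2
shift cm [13.15 24.47 -0.  ] twist -0.374 rows>= 5.6
tally/dial [ 0.3747 -0.2116  0.085 ] grip centre ~ [ 0.3752 -0.2062  0.085 ]
```

Request:
send_rows --motion "-0.3 0.9 -0.2 10 0.02;-0.3 0.9 -0.2 10 0.02;-0.3 0.9 -0.2 17.8 0.02;-0.3 0.9 -0.2 17.8 0.02;-0.3 0.9 -0.2 17.8 0.02"

```text
clock: 2.7
eef_pos: [0.4369, -0.0027, 0.0199]
tool_rot: [0.134, 0.991, -0.0, -0.005]
ft_force: [-0.0, 0.2, -0.1]
grip_width: 0.0552
grasp_force: 0.0
```

Request:
send_rows --motion "1 0 0 0 0;1 0 0 0 0;1 0 0 0 0;1 0 0 0 0;1 0 0 0 0"

```text
clock: 3.2
eef_pos: [0.4437, -0.0045, 0.0257]
tool_rot: [0.135, 0.991, 0.001, 0.002]
ft_force: [-1.6, 0.5, 5.1]
grip_width: 0.0179
grasp_force: 58.5
```

Request:
send_rows --motion "1 0 0 0 0;1 0 0 -4 0;1 0 0 -8 0;1 0 0 -11 0;1 0 0 -11 0"

```text
clock: 3.7
eef_pos: [0.4456, -0.0047, 0.1388]
tool_rot: [0.135, 0.991, 0.001, 0.006]
ft_force: [1.7, 0.2, -2.7]
grip_width: 0.0176
grasp_force: 59.8
```

Request:
send_rows --motion "1 6.6 12.3 0 -0.19;1 6.6 12.3 0 -0.19;1 6.6 12.3 0 -0.19;1 6.6 12.3 0 -0.19;1 6.6 12.3 0 -0.19"

```text
clock: 4.2
eef_pos: [0.4102, 0.132, 0.1329]
tool_rot: [0.039, 0.999, -0.0, -0.0]
ft_force: [0.1, 0.1, -3.2]
grip_width: 0.0177
grasp_force: 59.9
```

```bash
python3 - <<'E'
from lib import *
from workcell import bot
o=bot.get_obs(); print(o['eef_pos'],yawof(o),o['grip_width']); plan(o,[(.383,.266,.1388,.1),(.383,.266,.015,.1)])
E
```

```text
[0.4102 0.132  0.1329] 3.0634976285871782 0.017689410486534825
shift cm [ 3.75 13.15 -0.59] twist -0.178 rows>= 2.7
shift cm [ 0.    0.   12.38] twist -0.0 rows>= 2.5
```

Request:
send_rows --motion "1 3.8 13.2 0 -0.18;1 3.8 13.2 0 -0.18;1 3.8 13.2 0 -0.18;1 3.8 13.2 0 -0.18;1 3.8 13.2 6 -0.18"

```text
clock: 4.7
eef_pos: [0.3895, 0.2695, 0.0881]
tool_rot: [-0.05, 0.999, 0.004, 0.007]
ft_force: [2.5, 0.6, -2.9]
grip_width: 0.018
grasp_force: 60.3
```

Request:
send_rows --motion "1 0 0 3 0;1 0 0 5.5 0;1 0 0 5.5 0;1 0 0 5.5 0;1 0 0 5.5 0"

```text
clock: 5.2
eef_pos: [0.3853, 0.2661, 0.0298]
tool_rot: [-0.049, 0.999, 0.001, 0.001]
ft_force: [-0.4, 0.2, -3.1]
grip_width: 0.0178
grasp_force: 60.0
```

Request:
send_rows --motion "1 0 0 1.5 0;1 0 0 1.5 0;0 0 0 1.5 0;-0.2 0 0 1.5 0;-0.2 0 0 1.5 0"

```text
clock: 5.7
eef_pos: [0.3847, 0.2667, 0.0145]
tool_rot: [-0.05, 0.999, 0.001, 0.001]
ft_force: [-0.4, 0.4, 0.2]
grip_width: 0.0514
grasp_force: 0.0
```

Request:
send_rows --motion "-0.2 0 0 -5 0;-0.2 0 0 -10 0;-1 0 0 -15 0;-1 0 0 -19 0;-1 0 0 -19 0"

```text
clock: 6.2
eef_pos: [0.3872, 0.2685, 0.2104]
tool_rot: [-0.05, 0.999, 0.004, 0.006]
ft_force: [-0.6, 0.6, -0.5]
grip_width: 0.0852
grasp_force: 0.0
```

```bash
python3 - <<'E'
from lib import *
c,im,o=grab('w2'); print(o['eef_pos'],yawof(o)); plan(o,[(.50,.38,.2,.15)])
E
```

```text
[0.3872 0.2685 0.2104] -3.042331521780883
shift cm [-12.33   9.97   1.04] twist -0.051 rows>= 3.2
```

View pics/w2.png

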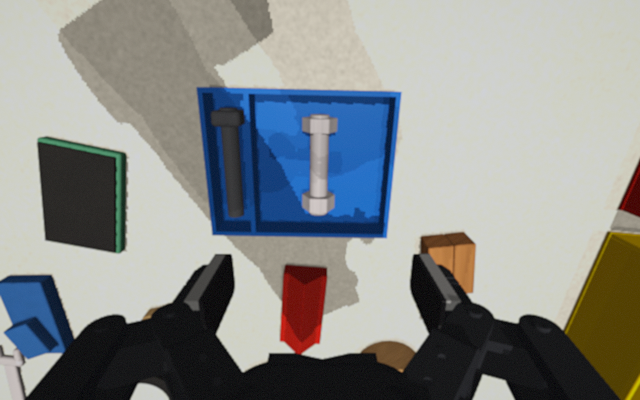

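The picture shows the bolt at (318,165) in the wide bay, clear of the walls. Step 1 is done, so I go on to the ell.

Request:
send_rows --motion "-1 -12.8 14.5 1 -0.1;-1 -12.8 14.5 1 -0.1;-1 -12.8 14.5 1 -0.1;-1 -12.8 14.5 1 -0.1;-1 -12.8 14.5 1 -0.1"

```text
clock: 6.75
eef_pos: [0.4979, 0.4262, 0.1868]
tool_rot: [-0.101, 0.995, -0.001, -0.002]
ft_force: [0.2, -0.1, -0.5]
grip_width: 0.0856
grasp_force: 0.0
```

```bash
cat >> lib.py <<'E'
def look(fn,name,p0,goff,z,**k):
    from workcell import boxes_of
    c,im,o=grab(fn); b=boxes_of('wrist',name)[:2]
    print('t',o['clock'],o['eef_pos'],yawof(o),[(np.round(d['rect']).tolist(),d['conf']) for d in b])
    u=proj(c,[[p0[0],p0[1],.02]])[0]; b=[d for d in b if np.hypot(*(np.array(d['rect'][:2])-u))<90]
    r=b[0]['rect'] if b else [u[0],u[1],130,150]
    q,e,a=fit(c,im,name,p0,r,**k); print(name,q,'err',round(e,3),'area',a)
    ca,sa=np.cos(q[2]),np.sin(q[2]); g=[q[0]+ca*goff,q[1]+sa*goff]
    v=(render(c,name,q,k.get('z0') or Z0.get(name,0),2)*255).astype(np.uint8); vis=im[:,:,::-1].copy()
    cv2.drawContours(vis,cv2.findContours((v>127).astype(np.uint8),0,2)[0],-1,(0,255,255),1); cv2.imwrite(f'pics/{fn}v.png',vis)
    plan(o,[(g[0],g[1],z,q[2])]); return q
E
python3 - <<'E'
from lib import *
look('w3','ell',[.522,.445,.2],-.009,.004)
E
```

```text
t 6.75 [0.4979 0.4262 0.1868] -2.9402207564304534 [([332.0, 199.0, 60.0, 119.0], 0.95)]
ell [0.5258 0.4429 0.2075] err 0.055 area 5160.0
shift cm [-2.17  1.07 18.28] twist -0.006 rows>= 3.7
```

View pics/w3v.png

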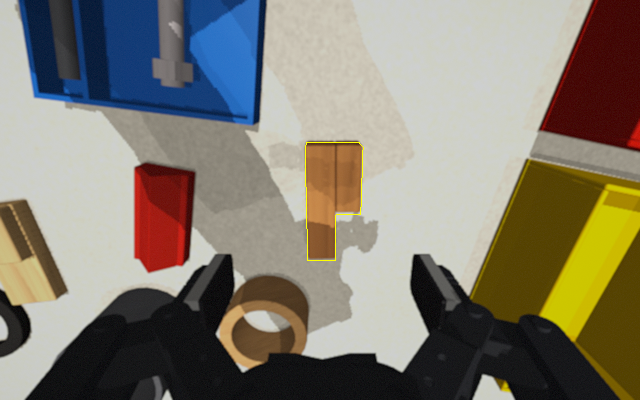

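The overlaid outline sits right on the ell, which is centred at (334,200). I'll grip it.

Request:
send_rows --motion "-1 -2.2 1.1 5 0;-1 -2.2 1.1 10 0;-1 -2.2 1.1 15 0;-1 -2.2 1.1 18.4 0;-1 -2.2 1.1 18.4 0"

```text
clock: 7.35
eef_pos: [0.5108, 0.4328, 0.0029]
tool_rot: [-0.099, 0.995, -0.004, -0.006]
ft_force: [-1.2, -0.9, -0.9]
grip_width: 0.0855
grasp_force: 0.0
```

Request:
send_rows --motion "1 0 0 0 0;1 0 0 0 0;1 0 0 0 0;1 0 0 0 0;1 0 0 0 0"

```text
clock: 7.85
eef_pos: [0.5184, 0.4402, 0.0143]
tool_rot: [-0.099, 0.995, 0.002, 0.003]
ft_force: [-0.6, -0.8, 7.7]
grip_width: 0.0546
grasp_force: 67.9
```

```bash
cat >> lib.py <<'E'
PL=np.array([.452,-.004,-.12])
def onplate(x,y): c,s=np.cos(PL[2]),np.sin(PL[2]); x/=1000;y/=1000; return PL[0]+c*x-s*y,PL[1]+s*x+c*y
E
python3 - <<'E'
from lib import *
from workcell import bot
o=bot.get_obs(); print(o['eef_pos'],yawof(o),o['grip_width'],o['grasp_force'],o['ft_force'])
x,y=onplate(5-9,2); z=o['eef_pos'][2]
plan(o,[(o['eef_pos'][0],o['eef_pos'][1],z+.1,PL[2]+np.pi),(x,y,z+.1,PL[2]+np.pi),(x,y,z+.018,PL[2]+np.pi)]); print(x,y,z)
E
```

```text
[0.5184 0.4402 0.0143] -2.94244128304637 0.05463950802445238 67.9198944568634 [-0.5928 -0.8247  7.6612]
shift cm [  0.   0. -10.] twist 0.319 rows>= 2.1
shift cm [  1.68 -44.7   -0.  ] twist -0.0 rows>= 8.9
shift cm [0.  0.  8.2] twist -0.0 rows>= 1.6
0.4482681898711624 -0.0015355338991365902 0.014258675019362961
```

Request:
send_rows --motion "1 0 0 -3 0;1 0 0 -7 0.1;1 0 0 -10 0.2;1 0 0 -10 0.32;1 0 0 -10 0.32"

```text
clock: 8.35
eef_pos: [0.5172, 0.4389, 0.1125]
tool_rot: [0.06, 0.998, 0.002, 0.002]
ft_force: [-0.3, 0.3, -3.1]
grip_width: 0.0546
grasp_force: 66.8
```

Request:
send_rows --motion "1 0.8 -22.3 0 0;1 0.8 -22.3 0 0;1 0.8 -22.3 0 0;1 0.8 -22.3 0 0;1 0.8 -22.3 0 0"

```text
clock: 8.85
eef_pos: [0.4788, 0.2133, 0.1086]
tool_rot: [0.06, 0.998, -0.002, -0.002]
ft_force: [-0.1, 0.5, -2.5]
grip_width: 0.0544
grasp_force: 66.8
```

Request:
send_rows --motion "1 0.8 -22.4 0 0;1 0.8 -22.4 0 0;1 0.8 -22.4 0 0;1 0.8 -22.4 0 0;1 0.8 -22.4 0 0"

```text
clock: 9.35
eef_pos: [0.4442, -0.0069, 0.109]
tool_rot: [0.061, 0.998, -0.001, -0.001]
ft_force: [1.9, 0.9, -3.2]
grip_width: 0.0543
grasp_force: 66.7
```

```bash
cat >> lib.py <<'E'
def to(x,y,z):
    from workcell import bot
    o=bot.get_obs(); print(o['clock'],o['eef_pos'],yawof(o),o['grip_width'],o['grasp_force'],o['ft_force']); X,Y=onplate(x,y); plan(o,[(X,Y,z,PL[2]+np.pi)])
E
python3 - <<'E'
from lib import *
to(-4,2,.033)
E
```

```text
9.35 [ 0.4442 -0.0069  0.109 ] 3.020266629720832 0.05431515189588721 66.72993779182434 [ 1.9155  0.8504 -3.2489]
shift cm [-0.34  0.58  7.6 ] twist -0.001 rows>= 1.5
```

Request:
send_rows --motion "1 -0.3 0.4 3 0;1 -0.3 0.4 6 0;1 -0.3 0.4 6 0;1 -0.3 0.4 6 0;1 -0.3 0.4 6 0"

```text
clock: 9.85
eef_pos: [0.4508, 0.0001, 0.0505]
tool_rot: [0.06, 0.998, 0.0, 0.001]
ft_force: [-0.1, 0.1, -2.7]
grip_width: 0.0543
grasp_force: 66.7
```

```bash
python3 - <<'E'
from lib import *
to(-4,2,.032)
E
```

```text
9.85 [0.4508 0.0001 0.0505] 3.0220955115668042 0.054273547425805986 66.66066884994507 [-0.075   0.1103 -2.6924]
shift cm [ 0.23 -0.2   1.85] twist 0.001 rows>= 0.4
```

Request:
send_rows --motion "1 0.2 -0.2 0.8 0;1 0.2 -0.2 1.5 0;1 0.2 -0.2 1.8 0;1 0.2 -0.2 1.8 0;1 0.2 -0.2 1.8 0"

```text
clock: 10.35
eef_pos: [0.4474, -0.0017, 0.0323]
tool_rot: [0.06, 0.998, 0.0, 0.0]
ft_force: [-3.3, 0.0, 7.9]
grip_width: 0.0547
grasp_force: 68.1
```

Request:
send_rows --motion "-0.3 0 0 0 0;-0.6 0 0 0 0;-1 0 0 0 0;-1 0 0 0 0;-1 0 0 -3 0"

```text
clock: 10.85
eef_pos: [0.4444, -0.0018, 0.0585]
tool_rot: [0.06, 0.998, -0.0, -0.004]
ft_force: [-0.9, 0.1, 0.0]
grip_width: 0.0852
grasp_force: 0.0
```

Request:
send_rows --motion "-1 0 0 -5 0;-1 0 0 -10 0;-1 0 0 -15 0;-1 0 0 -15 0;-1 0 0 -15 0"

```text
clock: 11.35
eef_pos: [0.4488, -0.0018, 0.2127]
tool_rot: [0.06, 0.998, 0.0, 0.002]
ft_force: [-0.3, 0.1, 0.4]
grip_width: 0.0852
grasp_force: 0.0
```

```bash
python3 - <<'E'
from lib import *
x,y=onplate(5,2)
q=look('w4','ell',[x,y,-.12],-.009,.2,z0=.018); print('want',x,y)
from workcell import bot
plan(bot.get_obs(),[(.643,.095,.2,.33)])
E
```

```text
t 11.35 [ 0.4488 -0.0018  0.2127] 3.0208928564773765 [([321.0, 176.0, 60.0, 119.0], 0.6)]
ell [ 0.4557 -0.0035 -0.1187] err 0.058 area 5144.0
shift cm [ 0.19 -0.09  1.27] twist -0.002 rows>= 0.3
want 0.4572034675938472 -0.002612943764736864
shift cm [-18.31  11.97   1.02] twist -0.451 rows>= 4.4
```

View pics/w4v.png

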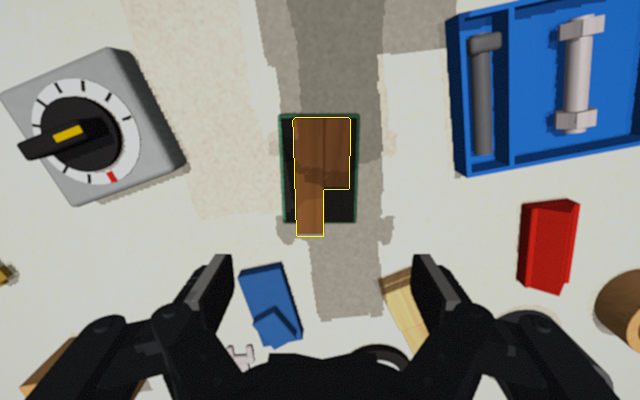

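The ell lies on the plate as wanted, its outline fitting at (322,177). The step is next.

Request:
send_rows --motion "-1 -18.3 12 1 -0.45;-1 -18.3 12 1 -0.45;-1 -18.3 12 1 -0.45;-1 -18.3 12 1 -0.45;-1 -18.3 12 1 -0.45"

```text
clock: 11.95
eef_pos: [0.6454, 0.0973, 0.1964]
tool_rot: [-0.165, 0.986, 0.0, -0.002]
ft_force: [-0.5, -0.3, -0.2]
grip_width: 0.0853
grasp_force: 0.0
```

```bash
python3 - <<'E'
from lib import *
look('w5','step',[.663,.098,.33],-.009,.0145)
E
```

```text
t 11.95 [0.6454 0.0973 0.1964] -2.810445254921986 [([316.0, 186.0, 58.0, 114.0], 0.94)]
step [0.6682 0.0993 0.3336] err 0.062 area 5592.0
shift cm [-1.32 -0.55 18.19] twist -0.002 rows>= 3.6
```

View pics/w5v.png

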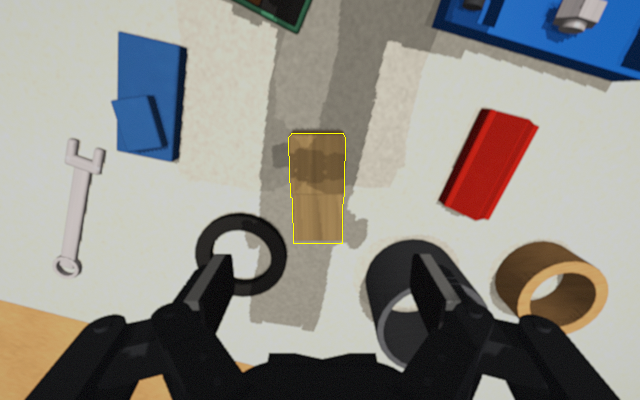

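The outline fits the step, with its raised half on top around (317,163). The grasp spot is clear of the gasket and the coupling.

Request:
send_rows --motion "-1 -1.6 -0.4 5 0;-1 -1.6 -0.4 10 0;-1 -1.6 -0.4 15 0;-1 -1.6 -0.4 18.8 0;-1 -1.6 -0.4 18.8 0"

```text
clock: 12.55
eef_pos: [0.6518, 0.0949, 0.0047]
tool_rot: [-0.164, 0.986, 0.0, -0.009]
ft_force: [-1.5, -0.8, 0.1]
grip_width: 0.0851
grasp_force: 0.0
```

Request:
send_rows --motion "1 0 0 0 0;1 0 0 0 0;1 0 0 0 0;1 0 0 0 0;1 0 0 0 0"

```text
clock: 13.05
eef_pos: [0.6627, 0.0969, 0.0173]
tool_rot: [-0.164, 0.986, -0.0, 0.003]
ft_force: [-0.7, -0.9, 6.3]
grip_width: 0.0546
grasp_force: 65.5
```

```bash
sed -i "s/    o=bot.get_obs(); im=vision.camera('wrist'); cv2/    [vision.camera('wrist') for _ in range(3)]; o=bot.get_obs(); im=vision.camera('wrist'); cv2/" lib.py
python3 - <<'E'
from lib import *
from workcell import bot
o=bot.get_obs(); p=o['eef_pos']; print(o['clock'],p,yawof(o),o['grip_width'],o['ft_force'])
G=p[:2]-np.array([.6682,.0993]); print('grasp off along',G@[np.cos(.3336),np.sin(.3336)],'across',G@[-np.sin(.3336),np.cos(.3336)])
x,y=onplate(26-9,0)
plan(o,[(p[0],p[1],.12,PL[2]+np.pi),(x,y,.12,PL[2]+np.pi)])
E
```

```text
13.05 [0.6627 0.0969 0.0173] -2.8125393710831594 0.054550174617428525 [-0.6788 -0.8527  6.3448]
grasp off along -0.005994961721179706 across -0.0004508961850459642
shift cm [  0.     0.   -10.27] twist 0.449 rows>= 3.0
shift cm [ 18.01 -12.54  -0.  ] twist -0.0 rows>= 4.4
```

Request:
send_rows --motion "1 0 0 -4 0;1 0 0 -8 0.15;1 0 0 -10.3 0.3;1 0 0 -10.3 0.45;1 0 0 -10.3 0.45"

```text
clock: 13.55
eef_pos: [0.661, 0.0968, 0.1185]
tool_rot: [0.06, 0.998, 0.0, 0.002]
ft_force: [0.2, -0.6, -3.2]
grip_width: 0.0543
grasp_force: 64.9
```

Request:
send_rows --motion "1 17.8 -12.5 0 0;1 17.8 -12.5 0 0;1 17.8 -12.5 0 0;1 17.8 -12.5 0 0;1 17.8 -12.5 0 0"

```text
clock: 14.05
eef_pos: [0.4615, -0.0075, 0.1148]
tool_rot: [0.059, 0.998, -0.001, -0.004]
ft_force: [0.9, 0.9, -3.6]
grip_width: 0.0545
grasp_force: 64.8
```

Request:
send_rows --motion "1 0 0 2 0;1 0 0 3 0;1 0 0 3 0;1 0 0 3 0;1 0 0 3 0"

```text
clock: 14.55
eef_pos: [0.4692, -0.0057, 0.0866]
tool_rot: [0.06, 0.998, 0.0, 0.0]
ft_force: [-0.0, 0.6, -2.8]
grip_width: 0.0542
grasp_force: 64.8
```

```bash
python3 - <<'E'
from lib import *
to(19,0,.0693)
E
```

```text
14.55 [ 0.4692 -0.0057  0.0866] 3.021991584412906 0.054221264132101765 64.83086585998535 [-0.039   0.5988 -2.7565]
shift cm [-0.17 -0.04  1.73] twist 0.0 rows>= 0.3
```

Request:
send_rows --motion "1 -0.2 0 0.8 0;1 -0.2 0 1.4 0;1 -0.2 0 1.7 0;1 -0.2 0 1.7 0;1 -0.2 0 1.7 0"

```text
clock: 15.05
eef_pos: [0.4701, -0.0061, 0.0692]
tool_rot: [0.06, 0.998, 0.0, -0.0]
ft_force: [-1.1, 1.1, 0.3]
grip_width: 0.0542
grasp_force: 65.1
```

Request:
send_rows --motion "-0.3 0 0 0 0;-0.6 0 0 0 0;-1 0 0 0 0;-1 0 0 0 0;-1 0 0 -3 0"

```text
clock: 15.55
eef_pos: [0.4673, -0.0062, 0.0965]
tool_rot: [0.06, 0.998, -0.0, -0.004]
ft_force: [0.7, 0.4, 0.2]
grip_width: 0.0855
grasp_force: 0.0
```

Request:
send_rows --motion "-1 0 0 -5 0;-1 0 0 -10 0;-1 0 0 -15 0;-1 0 0 -15 0;-1 0 0 -15 0"

```text
clock: 16.05
eef_pos: [0.4714, -0.0063, 0.251]
tool_rot: [0.06, 0.998, 0.0, 0.002]
ft_force: [0.0, 0.9, -1.2]
grip_width: 0.0854
grasp_force: 0.0
```

```bash
python3 - <<'E'
from lib import *
x,y=onplate(25,0)
q=look('w6','step',[x,y,-.12],-.009,.2,z0=.052); print('want',x,y)
from workcell import bot
plan(bot.get_obs(),[(.62,-.093,.2,.117)])
E
```

```text
t 16.2 [ 0.4693 -0.0062  0.2478] 3.02079066343134 [([321.0, 172.0, 59.0, 116.0], 0.94)]
step [ 0.4665 -0.0066 -0.1116] err 0.064 area 6375.0
shift cm [ 1.18 -0.09  4.78] twist -0.009 rows>= 1.0
want 0.47682021589634666 -0.0069928051822229845
shift cm [-16.    -6.8    4.77] twist -0.238 rows>= 3.6
```

View pics/w6v.png

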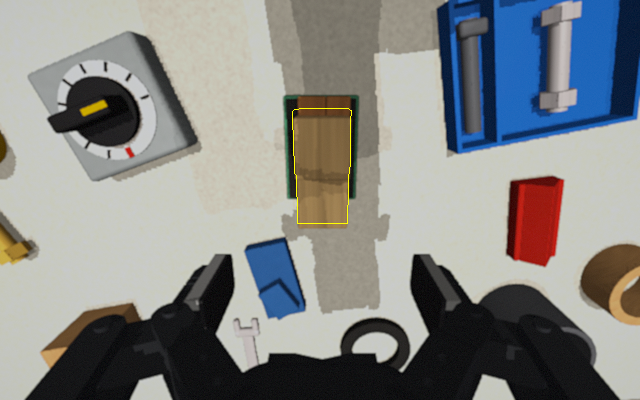

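The step stands on the ell. The ell's end at the top (320,105) pulled the fit off, and the visible lower edge at row 229 puts the step about 6 mm further out, at plate x ≈ 23 mm. The skew is next.

Request:
send_rows --motion "-1 -16 -6.8 4.8 -0.24;-1 -16 -6.8 4.8 -0.24;-1 -16 -6.8 4.8 -0.24;-1 -16 -6.8 4.8 -0.24;-1 -16 -6.8 4.8 -0.24"

```text
clock: 16.8
eef_pos: [0.6219, -0.0949, 0.196]
tool_rot: [-0.058, 0.998, 0.0, -0.003]
ft_force: [0.3, -0.5, -0.6]
grip_width: 0.0857
grasp_force: 0.0
```

```bash
python3 - <<'E'
from lib import *
look('w7','skew',[.6285,-.0937,.117],.004,.0145)
E
```

```text
t 16.95 [ 0.62   -0.0927  0.2001] -3.0224306412168627 [([321.0, 182.0, 60.0, 101.0], 0.81)]
skew [ 0.6339 -0.0925  0.12  ] err 0.086 area 5165.0
shift cm [-1.78 -0.14 18.56] twist -0.001 rows>= 3.7
```

View pics/w7v.png

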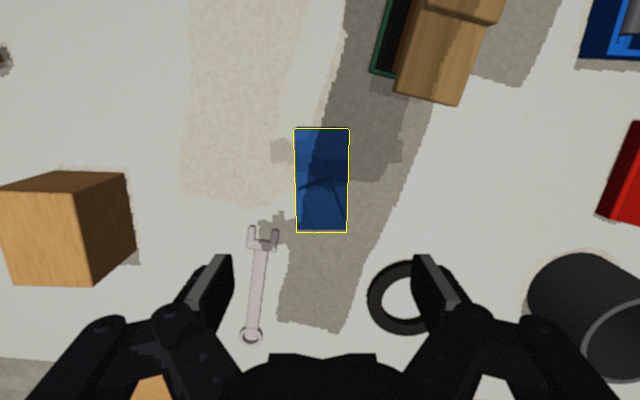

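The outline fits the skew at (321,182), and the wrench end at (262,235) stays clear. I'll grip it.

Request:
send_rows --motion "-1 -1.8 -0.1 5 0;-1 -1.8 -0.1 10 0;-1 -1.8 -0.1 15 0;-1 -1.8 -0.1 19 0;-1 -1.8 -0.1 19 0"

```text
clock: 17.55
eef_pos: [0.6326, -0.0902, 0.0053]
tool_rot: [-0.06, 0.998, 0.001, -0.007]
ft_force: [-1.4, -0.6, 0.0]
grip_width: 0.0856
grasp_force: 0.0
```

Request:
send_rows --motion "1 0 0 0 0;1 0 0 0 0;1 0 0 0 0;1 0 0 0 0;1 0 0 0 0"

```text
clock: 18.05
eef_pos: [0.6433, -0.0937, 0.0187]
tool_rot: [-0.059, 0.998, -0.002, 0.006]
ft_force: [-2.5, -3.2, 11.9]
grip_width: 0.0409
grasp_force: 57.9
```

```bash
python3 - <<'E'
from lib import *
from workcell import bot
o=bot.get_obs(); p=o['eef_pos']; print(o['clock'],p,yawof(o),o['grip_width'],o['grasp_force'],o['ft_force'])
a=.12;G=p[:2]-np.array([.6339,-.0925]); g=1000*(G@[np.cos(a),np.sin(a)]); print('grasp off along',g,'across',G@[-np.sin(a),np.cos(a)])
x,y=onplate(-19+g,0)
plan(o,[(p[0],p[1],.16,PL[2]+np.pi),(x,y,.16,PL[2]+np.pi)])
E
```

```text
18.05 [ 0.6433 -0.0937  0.0187] -3.022847848590089 0.0409322357055717 57.8982630756218 [-2.501  -3.2335 11.9287]
grasp off along 9.224105630965223 across -0.0023186963485019533
shift cm [  0.     0.   -14.13] twist 0.239 rows>= 2.8
shift cm [21.05  6.61 -0.  ] twist -0.0 rows>= 4.4
```

The grip width of 41 mm means the fingers closed on the turned boss, so they were too high for the slab. I'll open, look again and go lower.

Request:
send_rows --motion "-1 0 0 0 0;-1 0 0 0 0;-1 0 0 0 0;-1 0 0 0 0;-1 0 0 -3 0"

```text
clock: 18.55
eef_pos: [0.635, -0.0911, 0.0367]
tool_rot: [-0.06, 0.998, 0.001, -0.005]
ft_force: [-0.3, 0.6, 0.3]
grip_width: 0.0855
grasp_force: 0.0
```

Request:
send_rows --motion "-1 2 0 -5 0;-1 2 0 -10 0;-1 2 0 -15 0;-1 2 0 -15 0;-1 2 0 -15 0"

```text
clock: 19.05
eef_pos: [0.6205, -0.0943, 0.1936]
tool_rot: [-0.06, 0.998, -0.001, 0.002]
ft_force: [0.2, -0.3, 0.3]
grip_width: 0.0855
grasp_force: 0.0
```

```bash
python3 - <<'E'
from lib import *
look('w8','skew',[.6339,-.0937,.117],.002,.0)
E
```

```text
t 19.2 [ 0.6179 -0.094   0.1889] -3.0222999506387005 [([321.0, 187.0, 55.0, 104.0], 0.6)]
skew [ 0.6341 -0.0915  0.0923] err 0.083 area 5459.0
shift cm [-1.83  0.05 18.89] twist 0.027 rows>= 3.8
```

View pics/w8v.png

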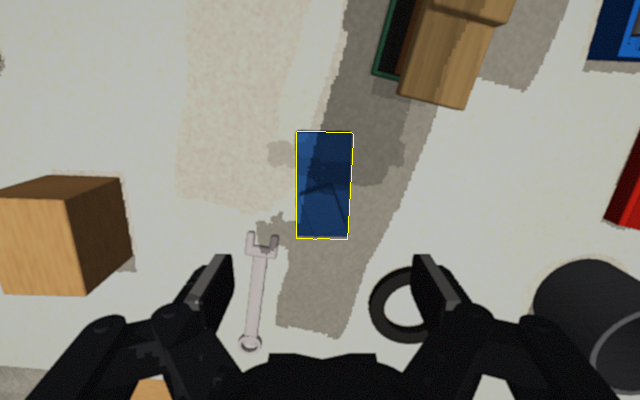

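Request:
send_rows --motion "-1 -1.8 0 5 0.03;-1 -1.8 0 10 0.03;-1 -1.8 0 14.5 0.03;-1 -1.8 0 17.5 0.03;-1 -1.8 0 18.8 0.03"

```text
clock: 19.8
eef_pos: [0.6326, -0.0914, -0.0027]
tool_rot: [-0.045, 0.999, 0.001, -0.005]
ft_force: [-0.1, -0.1, 0.2]
grip_width: 0.0856
grasp_force: 0.0
```

Request:
send_rows --motion "-1 0 0 0 0;-0.7 0 0 0 0;-0.55 0 0 0 0;-0.55 0 0 0 0;-0.55 0 0 0 0"

```text
clock: 20.3
eef_pos: [0.6382, -0.0923, 0.0051]
tool_rot: [-0.045, 0.999, -0.0, 0.001]
ft_force: [-0.2, 1.1, 0.7]
grip_width: 0.066
grasp_force: 0.0
```

Request:
send_rows --motion "-0.55 0 0 0.3 0;-0.55 0 0 0.5 0;-0.55 0 0 0.5 0;0 0 0 0.5 0;1 0 0 0.5 0"

```text
clock: 20.8
eef_pos: [0.6371, -0.0921, -0.0016]
tool_rot: [-0.045, 0.999, -0.0, 0.0]
ft_force: [-1.0, -0.5, 1.9]
grip_width: 0.0568
grasp_force: 66.9
```

Request:
send_rows --motion "1 0 0 0 0;1 0 0 0 0;1 0 0 0 0;1 0 0 0 0;1 0 0 0 0"

```text
clock: 21.3
eef_pos: [0.6371, -0.0921, -0.0016]
tool_rot: [-0.045, 0.999, -0.0, 0.0]
ft_force: [-0.9, 0.5, 2.5]
grip_width: 0.0565
grasp_force: 66.8
```

```bash
python3 - <<'E'
from lib import *
from workcell import bot
o=bot.get_obs(); p=o['eef_pos']; print(o['clock'],p,yawof(o),o['grip_width'],o['grasp_force'],o['ft_force'])
a=.092;G=p[:2]-np.array([.6341,-.0915]); g=1000*(G@[np.cos(a),np.sin(a)]); print('grasp off along',g,'across',G@[-np.sin(a),np.cos(a)])
x,y=onplate(-19+g,0)
plan(o,[(p[0],p[1],.16,PL[2]+np.pi),(x,y,.16,PL[2]+np.pi)])
E
```

```text
21.3 [ 0.6371 -0.0921 -0.0016] -3.0523677617355647 0.05646481739934845 66.84516549110413 [-0.8917  0.5276  2.5424]
grasp off along 2.9626390779704406 across -0.000855134936472226
shift cm [  0.     0.   -16.16] twist 0.209 rows>= 3.2
shift cm [21.04  6.53 -0.  ] twist -0.0 rows>= 4.4
```

Request:
send_rows --motion "1 0 0 -4 0;1 0 0 -8 0.1;1 0 0 -12 0.21;1 0 0 -16 0.21;1 0 0 -16 0.21"

```text
clock: 21.8
eef_pos: [0.6407, -0.0927, 0.165]
tool_rot: [0.06, 0.998, -0.001, 0.006]
ft_force: [1.3, 0.5, -1.3]
grip_width: 0.0569
grasp_force: 66.5
```

Request:
send_rows --motion "1 21 6.5 0 0;1 21 6.5 0 0;1 21 6.5 0 0;1 21 6.5 0 0;1 21 6.5 0 0"

```text
clock: 22.3
eef_pos: [0.4298, -0.0011, 0.156]
tool_rot: [0.06, 0.998, -0.0, -0.004]
ft_force: [1.7, 0.3, -2.6]
grip_width: 0.0565
grasp_force: 66.3
```

Request:
send_rows --motion "1 0 0 3 0;1 0 0 5.5 0;1 0 0 5.5 0;1 0 0 5.5 0;1 0 0 5.5 0"

```text
clock: 22.8
eef_pos: [0.4372, -0.0023, 0.104]
tool_rot: [0.06, 0.998, 0.0, 0.001]
ft_force: [-0.2, 0.5, -2.3]
grip_width: 0.0569
grasp_force: 66.2
```

```bash
python3 - <<'E'
from lib import *
to(-16,0,.087)
E
```

```text
22.8 [ 0.4372 -0.0023  0.104 ] 3.020627307504587 0.05690995684812331 66.23665809631348 [-0.1954  0.5087 -2.2559]
shift cm [0.11 0.01 1.7 ] twist -0.001 rows>= 0.3
```

Request:
send_rows --motion "1 0.1 0 0.6 0;1 0.1 0 1.2 0;1 0.1 0 1.7 0;1 0.1 0 1.7 0;1 0.1 0 1.7 0"

```text
clock: 23.3
eef_pos: [0.4355, -0.0022, 0.0864]
tool_rot: [0.06, 0.998, -0.0, 0.0]
ft_force: [0.2, 0.3, 0.4]
grip_width: 0.0566
grasp_force: 66.7
```

Request:
send_rows --motion "-0.3 0 0 0 0;-0.6 0 0 0 0;-1 0 0 0 0;-1 0 0 0 0;-1 0 0 -3 0"

```text
clock: 23.8
eef_pos: [0.4323, -0.0021, 0.1136]
tool_rot: [0.06, 0.998, -0.0, -0.004]
ft_force: [-0.5, -0.2, -0.8]
grip_width: 0.0854
grasp_force: 0.0
```

Request:
send_rows --motion "-1 0 0 -5 0;-1 0 0 -10 0;-1 0 0 -14 0;-1 0 0 -14 0;-1 0 0 -14 0"

```text
clock: 24.3
eef_pos: [0.4361, -0.0021, 0.2573]
tool_rot: [0.06, 0.998, 0.0, 0.001]
ft_force: [0.4, -0.7, -1.8]
grip_width: 0.0854
grasp_force: 0.0
```

```bash
python3 - <<'E'
from lib import *
x,y=onplate(-19,0)
q=look('w9','skew',[x,y,-.12],.004,.2,z0=.088); print('want',x,y)
from workcell import bot
plan(bot.get_obs(),[(.575,.262,.2,.01)])
E
```

```text
t 24.45 [ 0.4344 -0.0021  0.2547] 3.020815640724447 [([604.0, 304.0, 65.0, 81.0], 0.74), ([320.0, 174.0, 62.0, 117.0], 0.62)]
skew [ 0.4328 -0.0025 -0.1075] err 0.054 area 6690.0
shift cm [-0.25 -0.05  5.47] twist -0.013 rows>= 1.1
want 0.43313663591877655 -0.0017254680615105323
shift cm [-10.77  27.91   5.48] twist -0.131 rows>= 6.1
```

View pics/w9v.png

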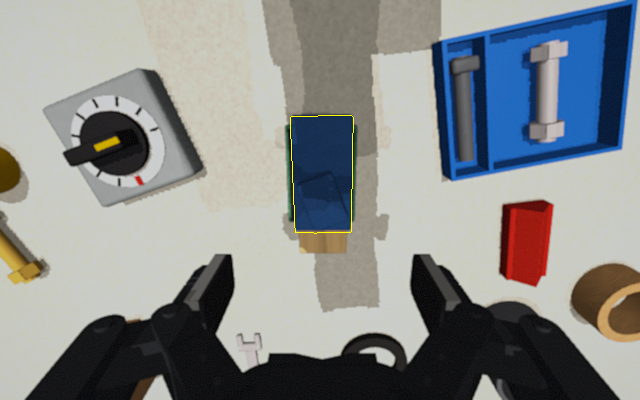

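The skew is on the step as wanted, outline at (320,174). The chock is next.

Request:
send_rows --motion "-1 -5.4 14 0 -0.07;-1 -5.4 14 0 -0.07;-1 -5.4 14 0 -0.07;-1 -5.4 14 0 -0.07;-1 -5.4 14 0 -0.07"

```text
clock: 25.05
eef_pos: [0.5053, 0.1312, 0.2544]
tool_rot: [0.024, 1.0, -0.001, -0.002]
ft_force: [-0.7, -0.0, 0.2]
grip_width: 0.0854
grasp_force: 0.0
```

Request:
send_rows --motion "-1 -6.3 13.6 5.5 -0.06;-1 -6.3 13.6 5.5 -0.06;-1 -6.3 13.6 5.5 -0.06;-1 -6.3 13.6 5.5 -0.06;-1 -6.3 13.6 5.5 -0.06"

```text
clock: 25.55
eef_pos: [0.5749, 0.2625, 0.199]
tool_rot: [-0.005, 1.0, -0.001, -0.002]
ft_force: [-0.2, 0.4, -0.5]
grip_width: 0.0856
grasp_force: 0.0
```

```bash
python3 - <<'E'
from lib import *
look('w10','chock',[.5797,.2659,.01],0,.0)
E
```

```text
t 25.7 [0.5755 0.2611 0.2025] -3.134295172394422 [([324.0, 179.0, 54.0, 108.0], 0.75)]
chock [0.5829 0.2631 0.0088] err 0.085 area 4992.0
shift cm [-0.74  0.19 20.25] twist -0.001 rows>= 4.1
```

Request:
send_rows --motion "-1 0.7 0.2 5 0;-1 0.7 0.2 10 0;-1 0.7 0.2 15 0;-1 0.7 0.2 18.5 0;-1 0.7 0.2 19.6 0"

```text
clock: 26.3
eef_pos: [0.5656, 0.2624, 0.0019]
tool_rot: [-0.004, 1.0, -0.002, -0.003]
ft_force: [-0.3, -1.2, 0.0]
grip_width: 0.0851
grasp_force: 0.0
```

Request:
send_rows --motion "-0.55 0 0 0 0;-0.55 0 0 0 0;-0.55 0 0 0 0;-0.55 0 0 0 0;-0.55 0 0 0 0"

```text
clock: 26.8
eef_pos: [0.5697, 0.2654, 0.0069]
tool_rot: [-0.005, 1.0, 0.001, 0.001]
ft_force: [-0.1, 0.9, 0.4]
grip_width: 0.0659
grasp_force: 0.0
```

Request:
send_rows --motion "-0.55 0 -0.2 0.4 0;-0.55 0 -0.2 0.8 0;-0.55 0 -0.2 0.8 0;0 0 -0.2 0.8 0;1 0 -0.2 0.8 0"

```text
clock: 27.3
eef_pos: [0.5686, 0.2629, -0.0029]
tool_rot: [-0.005, 1.0, -0.0, -0.0]
ft_force: [-0.4, 0.1, -2.4]
grip_width: 0.055
grasp_force: 66.3
```

Request:
send_rows --motion "1 0 0 0 0;1 0 0 0 0;1 0 0 0 0;1 0 0 0 0;1 0 0 0 0"

```text
clock: 27.8
eef_pos: [0.5686, 0.2629, -0.0029]
tool_rot: [-0.005, 1.0, -0.0, -0.0]
ft_force: [0.4, 0.2, -2.2]
grip_width: 0.0548
grasp_force: 66.5
```

```bash
python3 - <<'E'
from lib import *
from workcell import bot
o=bot.get_obs(); p=o['eef_pos']; print(o['clock'],p,yawof(o),o['grip_width'],o['grasp_force'],o['ft_force'])
a=.0088;G=p[:2]-np.array([.5829,.2631]); g=1000*(G@[np.cos(a),np.sin(a)]); print('grasp off along',g,'across',G@[-np.sin(a),np.cos(a)])
x,y=onplate(3+g,0)
plan(o,[(p[0],p[1],.18,PL[2]+np.pi),(x,y,.18,PL[2]+np.pi)])
E
```

```text
27.8 [ 0.5686  0.2629 -0.0029] -3.1323877761811683 0.054849850935111244 66.52050375938416 [ 0.3921  0.1569 -2.198 ]
grasp off along -14.31426681298465 across -0.00010716659115344001
shift cm [  0.     0.   -18.29] twist 0.129 rows>= 3.7
shift cm [  9.51 -27.89  -0.  ] twist -0.0 rows>= 5.9
```

Request:
send_rows --motion "1 0 0 -4 0;1 0 0 -8 0;1 0 0 -13 0.13;1 0 0 -18.3 0.13;1 0 0 -18.3 0.13"

```text
clock: 28.3
eef_pos: [0.5727, 0.2646, 0.1891]
tool_rot: [0.06, 0.998, 0.003, 0.007]
ft_force: [1.0, 0.9, -2.4]
grip_width: 0.055
grasp_force: 66.5
```

Request:
send_rows --motion "1 4.8 -14 0 0;1 4.8 -14 0 0;1 4.8 -14 0 0;1 4.8 -14 0 0;1 4.8 -14 0 0"

```text
clock: 28.8
eef_pos: [0.5033, 0.1285, 0.1798]
tool_rot: [0.061, 0.998, -0.0, -0.001]
ft_force: [-0.2, 0.1, -2.3]
grip_width: 0.0549
grasp_force: 66.3
```

Request:
send_rows --motion "1 4.7 -13.9 0 0;1 4.7 -13.9 0 0;1 4.7 -13.9 0 0;1 4.7 -13.9 0 0;1 4.7 -13.9 0 0"

```text
clock: 29.3
eef_pos: [0.4415, -0.0027, 0.1804]
tool_rot: [0.061, 0.998, 0.0, 0.001]
ft_force: [0.7, 0.0, -2.7]
grip_width: 0.0548
grasp_force: 66.4
```

Request:
send_rows --motion "1 0 0 2 0;1 0 0 3.5 0;1 0 0 3.5 0;1 0 0 3.5 0;1 0 0 3.5 0"

```text
clock: 29.8
eef_pos: [0.442, -0.0018, 0.1461]
tool_rot: [0.06, 0.998, 0.0, 0.001]
ft_force: [-0.4, -0.1, -2.5]
grip_width: 0.0549
grasp_force: 66.2
```

```bash
python3 - <<'E'
from lib import *
to(-11,0,.1215)
E
```

```text
29.8 [ 0.442  -0.0018  0.1461] 3.022334810965363 0.05487937766117957 66.23746991157532 [-0.4068 -0.0678 -2.5272]
shift cm [ 0.08 -0.1   2.46] twist 0.001 rows>= 0.5
```

Request:
send_rows --motion "1 0.1 -0.1 1 0;1 0.1 -0.1 2 0;1 0.1 -0.1 2.4 0;1 0.1 -0.1 2.4 0;1 0.1 -0.1 2.4 0"

```text
clock: 30.3
eef_pos: [0.4394, -0.0036, 0.1211]
tool_rot: [0.06, 0.998, -0.0, -0.0]
ft_force: [-1.2, 0.8, -2.1]
grip_width: 0.0549
grasp_force: 66.4
```

```bash
python3 - <<'E'
from lib import *
to(-11,0,.1215)
E
```

```text
30.3 [ 0.4394 -0.0036  0.1211] 3.020558359923895 0.05491016221127082 66.42983794212341 [-1.1967  0.824  -2.1057]
shift cm [-0.16  0.11 -0.04] twist -0.001 rows>= 0.0
```

Request:
send_rows --motion "1 0 0 0.1 0;1 0 0 0.2 0;1 0 0 0.2 0;1 0 0 0.2 0;1 0 0 0.2 0"

```text
clock: 30.8
eef_pos: [0.4394, -0.0036, 0.121]
tool_rot: [0.06, 0.998, 0.0, 0.0]
ft_force: [-6.1, -0.4, 13.9]
grip_width: 0.0551
grasp_force: 68.3
```

Request:
send_rows --motion "1 0 0 -0.1 0;0.6 0 0 -0.1 0;-0.6 0 0 -0.1 0;-1 0 0 -0.1 0;-1 0 0 -0.1 0"

```text
clock: 31.3
eef_pos: [0.44, -0.0035, 0.1202]
tool_rot: [0.06, 0.998, 0.0, 0.0]
ft_force: [0.1, -0.4, -0.8]
grip_width: 0.0855
grasp_force: 0.0
```

Request:
send_rows --motion "-1 0 0 0 0;-1 0 0 -4 0;-1 0 0 -9 0;-1 0 0 -13 0;-1 0 0 -13 0"

```text
clock: 31.8
eef_pos: [0.4433, -0.0035, 0.2562]
tool_rot: [0.06, 0.998, 0.0, 0.006]
ft_force: [0.1, -0.0, -0.0]
grip_width: 0.0855
grasp_force: 0.0
```

```bash
python3 - <<'E'
from lib import *
x,y=onplate(3,0)
q=look('w11','chock',[x,y,-.12],0,.2,z0=.124); print('want',x,y)
from workcell import bot,vision
s=vision.camera('scene'); a=s[130:270,210:350]; b=cv2.imread('pics/w11v.png')
cv2.imwrite('pics/w11m.png',np.vstack([cv2.resize(a[:,:,::-1],(280,280),interpolation=cv2.INTER_CUBIC)[:, :], cv2.resize(b[60:280,0:400],(280,154))]))
E
```

```text
t 31.95 [ 0.4394 -0.0035  0.2498] 3.020787123693905 [([321.0, 210.0, 73.0, 139.0], 0.57)]
chock [ 0.4553 -0.0053 -0.1213] err 0.112 area 7707.0
shift cm [-1.59  0.01  4.98] twist 0.0 rows>= 1.0
want 0.4549784259075616 -0.004359136621866758
```

View pics/w11m.png

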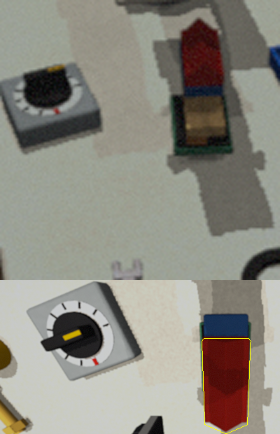

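The pile stands. The mosaic shows the red chock on the blue skew, with the pale step below and the chock outline fitted. The dial is next.

Request:
send_rows --motion "-1 3.2 -23.4 0 0.6;-1 3.2 -23.4 0 0.6;-1 3.2 -23.4 0 0.6;-1 3.2 -23.4 0 0.6;-1 3.2 -23.4 0 0.6"

```text
clock: 32.6
eef_pos: [0.3781, -0.234, 0.249]
tool_rot: [0.355, 0.935, -0.0, -0.001]
ft_force: [0.7, -0.1, 0.1]
grip_width: 0.0856
grasp_force: 0.0
```

Request:
send_rows --motion "-1 0 0 2 0.6;-1 0 0 3 0.6;-1 0 0 3 0.6;-1 0 0 3 0.6;-1 0 0 3 0.6"

```text
clock: 33.1
eef_pos: [0.3789, -0.2316, 0.2189]
tool_rot: [0.613, 0.79, -0.0, -0.001]
ft_force: [0.6, 0.9, 0.2]
grip_width: 0.0855
grasp_force: 0.0
```

```bash
python3 - <<'E'
from lib import *
c,im,o=grab('w12'); print(o['clock'],o['eef_pos'],yawof(o),proj(c,[[.379,-.232,.085]]))
E
```

```text
33.25 [ 0.3794 -0.2317  0.2197] 1.8235066237938788 [[321.8798 182.2763]]
```

View pics/w12.png

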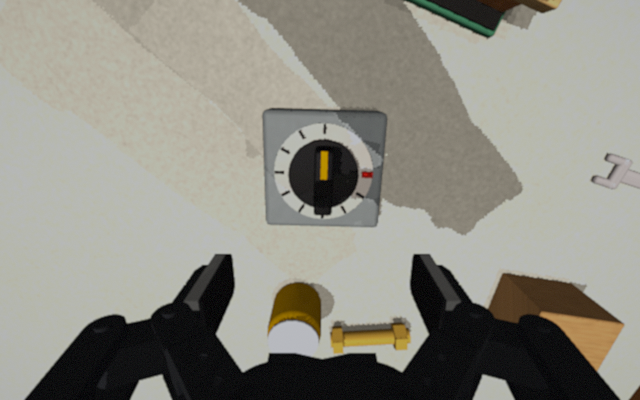

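The picture shows the bar upright at column 324 with its yellow end up (324,165) and the red mark to the right (367,174). That is mark 9, so I turn it back five clicks, which is -2.618 rad of twist.

Request:
send_rows --motion "-1 0 0.1 5 0;-1 0 0.1 10 0;-1 0 0.1 14 0;-1 0 0.1 16 0;-1 0 0.1 16.4 0"

```text
clock: 33.8
eef_pos: [0.3785, -0.2303, 0.0537]
tool_rot: [0.613, 0.79, -0.0, -0.003]
ft_force: [-0.5, 0.7, 0.9]
grip_width: 0.0849
grasp_force: 0.0
```

Request:
send_rows --motion "-0.5 0 0 0 0;0 0 0 0 0;1 0 0 0 0;1 0 0 0 0;1 0 0 0 0"

```text
clock: 34.3
eef_pos: [0.3806, -0.2324, 0.0576]
tool_rot: [0.614, 0.79, -0.001, 0.001]
ft_force: [-1.4, -0.2, 4.3]
grip_width: 0.017
grasp_force: 58.2
```

Request:
send_rows --motion "1 0 0 0 0;1 0 0 0 0;1 0 0 0 0;1 0 0 0 -0.1;1 0 0 0 -0.2"

```text
clock: 34.8
eef_pos: [0.3805, -0.2325, 0.0576]
tool_rot: [0.53, 0.848, -0.001, 0.001]
ft_force: [-3.6, -0.9, 5.8]
grip_width: 0.0169
grasp_force: 58.8
```

Request:
send_rows --motion "1 0 0 0 -0.13;1 0 0 0 -0.26;1 0 0 0 -0.39;1 0 0 0 -0.52;1 0 0 0 -0.65"

```text
clock: 35.3
eef_pos: [0.38, -0.2328, 0.0575]
tool_rot: [0.231, 0.973, -0.002, -0.0]
ft_force: [-4.3, -2.4, 7.2]
grip_width: 0.0173
grasp_force: 58.8
```

Request:
send_rows --motion "1 0 0 0 -0.13;1 0 0 0 -0.26;1 0 0 0 -0.39;1 0 0 0 -0.52;1 0 0 0 -0.65"

```text
clock: 35.8
eef_pos: [0.38, -0.2334, 0.0576]
tool_rot: [-0.092, 0.996, -0.002, -0.001]
ft_force: [-5.1, -3.5, 6.2]
grip_width: 0.017
grasp_force: 58.6
```

Request:
send_rows --motion "1 0 0 0 -0.13;1 0 0 0 -0.26;1 0 0 0 -0.39;1 0 0 0 -0.52;1 0 0 0 -0.65"

```text
clock: 36.3
eef_pos: [0.3802, -0.2339, 0.0576]
tool_rot: [-0.404, 0.915, -0.002, -0.001]
ft_force: [-4.5, -5.7, 5.4]
grip_width: 0.0172
grasp_force: 58.7
```

Request:
send_rows --motion "1 0 0 0 -0.13;1 0 0 0 -0.26;1 0 0 0 -0.39;1 0 0 0 -0.47;1 0 0 0 -0.47"

```text
clock: 36.8
eef_pos: [0.3806, -0.2341, 0.0576]
tool_rot: [-0.605, 0.796, -0.002, -0.002]
ft_force: [-2.5, -5.3, 4.2]
grip_width: 0.017
grasp_force: 58.4
```

```bash
python3 - <<'E'
from lib import *
from workcell import bot
o=bot.get_obs(); print(o['clock'],o['eef_pos'],yawof(o)+2*np.pi-1.8235,o['joint_pos'],o['ft_torque'],o['grip_width'])
E
```

```text
36.8 [ 0.3806 -0.2341  0.0576] 2.6168704053699363 [-0.5483  0.2969 -0.4159  0.855  -0.0047 -1.8471] [-0.9567  0.7397 -0.0879] 0.016978760223138687
```

Request:
send_rows --motion "0.5 0 0 0 0;0 0 0 0 0;-1 0 0 0 0;-1 0 0 0 0;-1 0 0 0 0"

```text
clock: 37.3
eef_pos: [0.3807, -0.2315, 0.0562]
tool_rot: [-0.605, 0.796, 0.0, 0.0]
ft_force: [-0.2, 0.8, -0.5]
grip_width: 0.0779
grasp_force: 0.0
```

Request:
send_rows --motion "-1 0 0 -5 0.14;-1 0 0 -10 0.28;-1 0 0 -15 0.42;-1 0 0 -15 0.56;-1 0 0 -15 0.7"

```text
clock: 37.8
eef_pos: [0.3819, -0.2323, 0.2085]
tool_rot: [-0.292, 0.956, -0.002, 0.002]
ft_force: [-0.9, 0.4, -0.7]
grip_width: 0.0855
grasp_force: 0.0
```

```bash
python3 - <<'E'
from lib import *
c,im,o=grab('w13'); print(o['clock'],o['eef_pos'],yawof(o))
r,g,b=[im[:,:,i].astype(int) for i in range(3)]
u,v=proj(c,[[.3800,-.2325,.06]])[0]; yy,xx=np.mgrid[:400,:640]; near=np.hypot(xx-u,yy-v)<75
for n,m,z in(('yellow',(r>150)&(g>110)&(b<90),.085),('red',(r>150)&(g<80)&(b<80),.042)):
    m&=near; p=back(c,(xx[m].mean(),yy[m].mean()),z)[:2]-[.3800,-.2325]; print(n,m.sum(),p,np.arctan2(p[1],p[0]))
plan(o,[(.505,-.42,.2,.295)])
E
```

```text
37.95 [ 0.3806 -0.2315  0.2063] -2.5393998089032026
yellow 181 [-0.0047 -0.0197] -1.8061636172250808
red 43 [0.0462 0.0092] 0.1959347218080168
shift cm [  0.42 -22.58   0.63] twist 0.307 rows>= 4.5
```

The dial reads about 2.0–2.05 rad, which is mark 4. The stud is next.

Request:
send_rows --motion "-1 0.4 -22.6 0.6 0.3;-1 0.4 -22.6 0.6 0.3;-1 0.4 -22.6 0.6 0.3;-1 0.4 -22.6 0.6 0.3;-1 0.4 -22.6 0.6 0.3"

```text
clock: 38.5
eef_pos: [0.5059, -0.4233, 0.1981]
tool_rot: [-0.15, 0.989, 0.0, -0.0]
ft_force: [-0.1, 0.0, 0.6]
grip_width: 0.0854
grasp_force: 0.0
```

```bash
python3 - <<'E'
from lib import *
look('w14','stud',[.519,-.426,.295],0,.005)
E
```

```text
t 38.65 [ 0.5047 -0.4214  0.1976] -2.841623492930979 [([291.0, 162.0, 40.0, 106.0], 0.56)]
stud [ 0.5037 -0.4537  0.3238] err 0.14 area 2389.0
shift cm [ 1.06 -3.05 19.26] twist -0.024 rows>= 3.9
```

View pics/w14v.png

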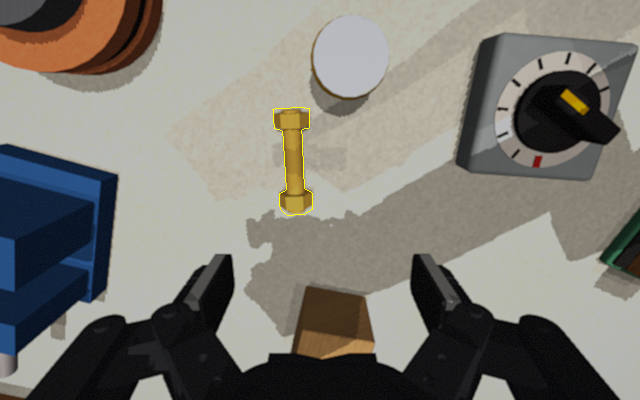

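The outline fits the stud at (293,162). It has been knocked about 3 cm since the start. I'll grip it.

Request:
send_rows --motion "-1 1.1 -3 5 0;-1 1.1 -3 10 0;-1 1.1 -3 14.5 -0.02;-1 1.1 -3 17.5 -0.02;-1 1.1 -3 19 -0.02"

```text
clock: 39.25
eef_pos: [0.5004, -0.4492, 0.0067]
tool_rot: [-0.16, 0.987, 0.003, -0.002]
ft_force: [-0.5, 0.0, -0.4]
grip_width: 0.0855
grasp_force: 0.0
```

Request:
send_rows --motion "-0.6 0 0 0 0;0 0 0 0 0;1 0 0 0 0;1 0 0 0 0;1 0 0 0 0"

```text
clock: 39.75
eef_pos: [0.5043, -0.4534, 0.0129]
tool_rot: [-0.159, 0.987, -0.001, 0.001]
ft_force: [-1.0, 1.0, 5.7]
grip_width: 0.0172
grasp_force: 59.1
```

Request:
send_rows --motion "1 0 0 0 0;1 0 0 -4 0;1 0 0 -9 0;1 0 0 -14 0;1 0 0 -19 0"

```text
clock: 40.25
eef_pos: [0.5025, -0.452, 0.2017]
tool_rot: [-0.159, 0.987, 0.001, -0.0]
ft_force: [0.9, -1.7, -2.6]
grip_width: 0.0175
grasp_force: 59.5
```

```bash
python3 - <<'E'
from lib import *
from workcell import bot
o=bot.get_obs(); print(o['clock'],o['eef_pos'],yawof(o),o['grip_width'],o['grasp_force'])
# bay: put at +38 mm in bay y from bolt at (.3847,.2667)
plan(o,[(.30,-.10,.25,.0+np.pi),(.27,.15,.25,.09+np.pi),(.381,.303,.25,.09+np.pi)])
E
```

```text
40.25 [ 0.5025 -0.452   0.2017] -2.822432168959794 0.017450972423474397 59.48104977607727
shift cm [ 8.19 39.78 -4.83] twist 0.319 rows>= 8.2
shift cm [ 3. 25. -0.] twist -0.09 rows>= 5.0
shift cm [-12.43  14.24  -0.  ] twist -0.0 rows>= 3.8
```

Request:
send_rows --motion "1 4.1 19.9 -4.8 0.16;1 4.1 19.9 -4.8 0.16;1 4.1 19.9 -4.8 0.16;1 4.1 19.9 -4.8 0.16;1 4.1 19.9 -4.8 0.16"

```text
clock: 40.75
eef_pos: [0.3986, -0.2722, 0.2496]
tool_rot: [-0.081, 0.997, 0.001, -0.001]
ft_force: [1.2, -0.6, -3.2]
grip_width: 0.0175
grasp_force: 59.9
```

```bash
python3 - <<'E'
from lib import *
from workcell import bot
o=bot.get_obs(); print(o['eef_pos'],yawof(o))
plan(o,[(.30,-.05,.25,.0+np.pi),(.29,.15,.25,.09+np.pi),(.381,.304,.25,.09+np.pi)])
E
```

```text
[ 0.3986 -0.2722  0.2496] -2.9801023484180953
shift cm [ 6.15 23.51 -0.04] twist 0.161 rows>= 4.9
shift cm [ 1. 20. -0.] twist -0.09 rows>= 4.0
shift cm [-10.45  14.52  -0.  ] twist -0.0 rows>= 3.6
```

Request:
send_rows --motion "1 6.1 23.5 0 0.16;1 6.1 23.5 0 0.16;1 6.1 23.5 0 0.16;1 6.1 23.5 0 0.16;1 6.1 23.5 0 0.16"

```text
clock: 41.25
eef_pos: [0.3028, -0.0525, 0.2482]
tool_rot: [0.001, 1.0, 0.0, 0.0]
ft_force: [1.0, 1.1, -2.0]
grip_width: 0.0174
grasp_force: 60.0
```

Request:
send_rows --motion "1 1 20 0 -0.09;1 1 20 0 -0.09;1 1 20 0 -0.09;1 1 20 0 -0.09;1 1 20 0 -0.09"

```text
clock: 41.75
eef_pos: [0.2938, 0.152, 0.2486]
tool_rot: [-0.051, 0.999, 0.002, 0.001]
ft_force: [-0.3, -1.4, -2.7]
grip_width: 0.0174
grasp_force: 60.2
```

Request:
send_rows --motion "1 -10.5 14.5 0 0;1 -10.5 14.5 0 0;1 -10.5 14.5 0 0;1 -10.5 14.5 0 0;1 -10.5 14.5 0 0"

```text
clock: 42.25
eef_pos: [0.3882, 0.3024, 0.247]
tool_rot: [-0.046, 0.999, 0.0, 0.0]
ft_force: [0.0, -1.6, -3.2]
grip_width: 0.0173
grasp_force: 60.5
```

```bash
python3 - <<'E'
from lib import *
c,im,o=grab('w15'); print(o['clock'],o['eef_pos'],yawof(o))
plan(o,[(.381,.304,.026,.09+np.pi)])
# blue bay extents & grey bolt position, at floor height
hsv=cv2.cvtColor(im,cv2.COLOR_RGB2HSV); T=np.array([.387,.242]);a=.09
xs=np.array([np.cos(a),np.sin(a)]);ys=np.array([-np.sin(a),np.cos(a)])
for x in (-.03,0.03):   # scan along tray y at floor height
    row=[]
    for y in np.arange(-.11,.125,.005):
        P=T+x*xs+y*ys; u=proj(c,[[P[0],P[1],.015]])[0]; q=im[min(399,max(0,int(u[1]))),min(639,max(0,int(u[0])))].astype(int); row.append('%d:%s'%(y*1000,'B' if q[2]-q[0]>35 and q[2]>110 else 'b' if q[2]-q[0]>20 else 'y' if q[0]-q[2]>40 else '.'))
    print(x,' '.join(row))
E
```

```text
42.4 [0.3858 0.2987 0.2477] -3.0528636454230043
shift cm [ 0.43  0.57 22.17] twist -0.001 rows>= 4.4
-0.03 -110:. -105:B -99:b -94:b -89:b -84:B -79:. -74:. -69:. -64:. -59:b -54:B -49:b -44:b -39:B -34:B -29:B -24:B -19:B -14:B -9:B -4:B 0:B 5:B 10:B 15:. 20:. 25:. 30:. 35:B 40:B 45:B 50:B 55:B 60:B 65:B 70:B 75:B 80:B 85:B 90:B 95:B 100:b 105:B 110:. 115:. 120:.
0.03 -110:. -105:b -99:b -94:b -89:b -84:B -79:. -74:. -69:. -64:. -59:b -54:B -49:b -44:b -39:B -34:B -29:B -24:B -19:B -14:B -9:B -4:B 0:B 5:b 10:y 15:y 20:y 25:y 30:y 35:y 40:y 45:y 50:y 55:y 60:y 65:y 70:y 75:y 80:y 85:y 90:y 95:y 100:y 105:y 110:. 115:. 120:.
```

Request:
send_rows --motion "1 0.4 0.5 5 0;1 0.4 0.5 10 0;1 0.4 0.5 15 0;1 0.4 0.5 18 0;1 0.4 0.5 18 0"

```text
clock: 42.95
eef_pos: [0.3779, 0.3003, 0.0646]
tool_rot: [-0.044, 0.999, -0.003, -0.004]
ft_force: [-0.7, -0.4, -1.6]
grip_width: 0.0174
grasp_force: 60.3
```

Request:
send_rows --motion "1 0 0 2 0;1 0 0 4.3 0;1 0 0 4.3 0;1 0 0 4.3 0;1 0 0 4.3 0"

```text
clock: 43.45
eef_pos: [0.3832, 0.3053, 0.0276]
tool_rot: [-0.044, 0.999, 0.001, 0.002]
ft_force: [0.2, -0.5, -3.4]
grip_width: 0.0176
grasp_force: 60.4
```

Request:
send_rows --motion "0.6 0 0 0 0;0.4 0 0 0 0;0.3 0 0 0 0;0.3 0 0 0 0;0.3 0 0 0 0"

```text
clock: 43.95
eef_pos: [0.3819, 0.3046, 0.0256]
tool_rot: [-0.045, 0.999, 0.0, 0.0]
ft_force: [-0.2, -0.1, -0.9]
grip_width: 0.03
grasp_force: 0.0
```

Request:
send_rows --motion "0.3 0 0 -4 0;0.3 0 0 -9 0;0.3 0 0 -14 0;-1 0 0 -18 0;-1 4 0 -20 0"

```text
clock: 44.45
eef_pos: [0.3461, 0.3031, 0.2296]
tool_rot: [-0.043, 0.999, 0.003, 0.004]
ft_force: [-0.5, 0.9, -0.3]
grip_width: 0.0576
grasp_force: 0.0
```

```bash
python3 - <<'E'
from lib import *
from workcell import boxes_of,vision,bot
c,im,o=grab('w16'); print(o['clock'],o['eef_pos'],o['ft_force'],o['grip_width'])
T=np.array([.387,.242]);a=.09
for n in('stud','bolt'):
    for d in boxes_of('wrist',n)[:2]:
        p=back(c,d['rect'][:2],.02)[:2]-T; print(n,d['conf'],'in tray',p@[np.cos(a),np.sin(a)],p@[-np.sin(a),np.cos(a)]-.0225)
t=vision.camera('top'); ct=cam('top')
for n in('chock','skew','step','dial'):
    for d in boxes_of('top',n)[:1]: print(n,d['conf'],np.round(d['rect']),back(ct,d['rect'][:2],.1))
s=vision.camera('scene'); s=s[110:270,190:430,::-1]; cv2.imwrite('pics/end.png',cv2.resize(s,None,fx=3,fy=3,interpolation=cv2.INTER_CUBIC))
E
```

```text
44.6 [0.3414 0.3013 0.2272] [ 0.3396 -0.6491 -1.196 ] 0.07904004001612394
stud 0.81 in tray 0.005327012805294362 0.038709111203191544
bolt 0.82 in tray 0.0026413085710053964 0.0018984565197226258
chock 0.81 [328. 235.  21.  37.] [ 0.4581 -0.0029  0.1   ]
skew 0.58 [327. 259.  21.   8.] [ 0.3808 -0.0006  0.1   ]
step 0.6 [334. 218.  18.   9.] [ 0.5121 -0.0213  0.1   ]
dial 0.83 [399. 262.  24.  27.] [ 0.3689 -0.23    0.1   ]
```

```bash
python3 -c "
from workcell import workorder
print(workorder.job_done())"
```

```text
the job is handed in; nothing more can be done
None
```

I handed the job in after 45 s of robot time: both bolts are in the wide bay, the four-piece pile (ell, step, skew, chock on top) stands on the plate, and the dial is at mark 4 by the last camera measurements; the hand-in returned no verdict.

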